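# Take the pile beside the router apart and put each thing where it belongs

## Task

Someone has piled things up on the shelf near the router. Take the pile apart from the top down, setting each thing down gently in the middle of its own place: first the sugar bowl (kept upright) on the round cork coaster, then the orange drive between the lips of the aluminium cradle, then the green power bank on the black charging pad, and last the blue network switch on the grey mat, the three flat things lying lengthwise and square with their places. Leave the pen cup and the red phone stand where they are.

Things in the scene. Friction and masses are not known exactly. Their poses are not given: they have to be found in the camera images.
- bowl: closed ceramic sugar bowl, blue body with white lid and knob, on top of the pile at the start; about 0.2 kg, one rigid piece (the lid does not come off). Origin at the centre of its underside, z up. Body 62 mm in diameter with upright walls from 12 to 50 mm above the origin (foot 48 mm across), lid rim 64 mm across at 50 to 53 mm, knob 18 mm wide reaching to 74 mm.
- drive: orange portable drive, a flat box 104 (x, long) x 60 (y) x 16 mm (z), about 0.12 kg; second from the top of the pile, under the bowl. Origin at the centre of its underside; either end may point either way.
- bank: green power bank, a flat box 138 (x, long) x 64 (y) x 18 mm (z), about 0.25 kg; third from the top, under the drive. Origin at the centre of its underside; either end may point either way.
- switch: blue metal network switch, a flat box 180 (x, long) x 66 (y) x 28 mm (z), about 0.35 kg; bottom of the pile, standing on the table. Origin at the centre of its underside; either end may point either way.
- coaster: round cork coaster, 96 mm in diameter, 8 mm thick, fixed on the table; place of the sugar bowl. Origin at the centre of its underside.
- cradle: aluminium cradle for the drive, fixed on the table: a flat bed 70 mm wide (y), 10 mm high, with an upright lip 7 mm thick across each x end rising to 18 mm; 126 mm clear between the lips (along x), open at both y sides. Origin at the centre of its underside; x runs from lip to lip.
- charger: black charging pad with a white ring on top, 160 (x, long) x 86 (y) x 8 mm, fixed on the table, flat; place of the power bank. Origin at the centre of its underside.
- mat: grey mat, 200 (x, long) x 90 (y) x 4 mm, fixed on the table, flat; place of the network switch. Origin at the centre of its underside.
- pencup: silver aluminium pen cup, loose, 72 mm in diameter and 98 mm high, with three pens standing to 154 mm; a bystander. Origin at the centre of its underside.
- phonestand: red hard-silicone phone stand, loose, foot 78 x 70 mm, leaning back plate to 90 mm high; a bystander. Origin at the centre of its underside.
Things that resemble listed ones, but are neither listed nor needed, are in the scene too. There is more than one size of the bank; the job needs the middle-sized.

How it is judged:
By the outcome, as a careful person would: the job done as asked, in the order asked, and still so for the second after the job is handed in, with the robot touching nothing.
It also fails if it takes over 128 s, if anything falls off the work surface, if the arm or the gripper's body presses on something with over 40 N, if the wrist force passes 120 N, or if a joint passes its speed limit or range.

## Robot

A 6-joint arm with a two-finger parallel gripper is mounted at the origin on the work surface. World frame = base frame: x ahead of the robot, y to its left, z up, the work surface at z = 0. Lengths are in m, angles in rad, forces in N, time in s.
With the tool pointing down it reaches from about 0.225 to 0.875 m from the base axis. Payload 3.4 kg.
Tool frame: the origin (TCP) lies between the finger pads; the fingertips stand 25 mm ahead of it and the grasp point (between the pads) lies 6 mm ahead of it (manip.tips_ahead is the distance from the TCP to the fingertips, in m); z points along the fingers, x is the direction in which the jaws open and shut, and the axes are right-handed (so a half turn about z gives the same grasp; the last joint's range is limited). The gripper opens to 85 mm and grips with 20 to 120 N. Pads are 22 mm wide; open, the fingers measure 114 mm over their backs; the gripper's body (76 mm by 85 mm) begins 54 mm behind the grasp point. The pads swing forward as they close: fully open they stand 13 mm farther back than shut.
Start: joints at [-1.322, 0.276, 1.505, -0, 1.361, -0.121], TCP at [0.208, -0.536, 0.256] pointing down, gripper open.
Joint ranges: [-2.89, 2.89], [-0.75, 2.08], [0.22, 2.7], [-1.18, 4.32], [0.11, 2.71], [-2.7, 2.7]. Speed limits (rad/s): [2.57, 2.57, 3.14, 3.14, 3.14, 3.14].

## Interface

Orientations are given as a unit quaternion [w, x, y, z].
In Python, from rig import manip gives the robot as it stands. The module is installed in compiled form; this text tells all that it offers.
- The arm moves only by the tool send_rows, never from a script. Its argument "plan" is a list of rows, each an object with "linear": the shift along the tool's x, y, z in m, a list of three; "delta_rot": the turn, a rotation vector about the tool's x, y, z in degrees, a list of three; "fingers": the finger opening in m, from 0 to 0.0854. A call has 1 to 12 rows; each row shifts and turns the pose as measured when the row begins, along the tool's axes as they then stand; what a row does not reach is not made up. A row lasts 1/12 s, in which the tool goes at most 41.7 mm and 7.16 degrees, less where a joint would pass 70% of its speed; a pose out of reach is approached as far as the arm can. A call with a gripper value outside its range is refused whole. The fingers move at their own pace and stop on an object; "force" is the grip in N (left out, the last holds). Time passes only in rows, so rows that do not move let the fingers close. It gives the time, the measured TCP pose, the force and the opening at its end, in the units of the state.
- manip.get_state(): the state, without advancing time (a new reading comes with each control period).
- manip.get_image(name): name is "scene" or "top"; returns the picture (480x640x3 uint8, red, green, blue); there is no depth.
- manip.camera_info(name): a dict with "K" (3x3 intrinsics, pixels), "rvec" (rotation vector, rad) and "tvec" (3), from world to camera coordinates, as OpenCV has them. Camera axes: x right, y down, z forward; pixel columns grow to the right and rows downward; lengths in m; the calibration is good to about 2 mm. A picture is of the moment at which its call begins. camera_info takes no time and is no camera call.
- manip.sign_off(): hands the job in, once; it reports no verdict.
Trained networks look in the newest picture that a camera, given by its name, has taken for a name from the list of things; names that differ only in an ending like _2 or _b are one class to them, and where a whole thing is asked for, a point or a joint stands for the part that bears it (a point fixed in the world has none). Each returns a list of dicts, best first, with "p" (0 to 1); they miss things now and then, are a little off and sometimes report something else, mostly with a low value. They report only what shows in the picture. A call takes as long as a camera call. They do not tell look-alikes from the thing itself.
- manip.find_in(thing, camera): "extent" ([left, top, right, bottom] in pixels, round what is visible of it).
- manip.masks_of(thing, camera): "pixels" (480x640 bool, what is visible of it) and "extent" ([left, top, right, bottom] in pixels, round what is visible of it).
The state is a dict: "clock": time; "qpos": joint angles; "qd": joint speeds; "effort": joint torques, N m; "position": TCP position; "ee_rot": TCP orientation; "contact_force": force on the tool from outside, world axes, zero at the start; "moment": the same for the moment, N m; "width": finger opening in m.
Only numpy, scipy, OpenCV 4.12 (cv2) and the standard library are available. Lean on these libraries where they do the work, as an engineer would, in place of code of your own. Each camera call takes 0.05 s, during which the arm holds its last target. There are 200 camera calls.

## Working session

There is one attempt and no reset: what is moved stays moved. The work goes in short steps, Python scripts to look and compute and a tool call to move; the robot and the scene stay as the last step left them, time stands still between calls to the robot, and variables do not carry over. Pictures are saved under pics/ and viewed, about 12 in all and at most 16, crops included, and the job is handed in when it is done.

Besides the shell and the picture viewer there is one more tool, called by a JSON object that holds its "fn" and its "kwargs", one argument or row to a line. send_rows: Moves the arm, as the interface text tells. Its arguments: {"type":"object","properties":{"plan":{"type":"array","items":{"type":"object","properties":{"linear":{"type":"array","items":{"type":"number"}},"delta_rot":{"type":"array","items":{"type":"number"}},"fingers":{"type":"number"}}}},"force":{"type":"number"}},"required":["plan"]}

```bash
mkdir -p pics; ls; python3 - <<'E'
from rig import manip
import cv2,numpy as np
for c in ("scene","top"):
    im=manip.get_image(c); cv2.imwrite(f"pics/{c}0.png",im[:,:,::-1])
    i=manip.camera_info(c); R=cv2.Rodrigues(np.array(i["rvec"]))[0]
    print(c,np.round(i["K"],1).tolist(),np.round(-R.T@np.array(i["tvec"]).ravel(),3),np.round(R,3).tolist())
    for t in "bowl drive bank switch coaster cradle charger mat pencup phonestand".split():
        print(t,[(np.round(d["extent"]).tolist(),round(d["p"],2)) for d in manip.find_in(t,c)[:4]])
print(manip.get_state())
E
```

```text
pics
scene [[494.4, 0.0, 317.8], [0.0, 494.4, 244.3], [0.0, 0.0, 1.0]] [ 1.133 -0.361  0.932] [[0.435, 0.9, 0.006], [0.711, -0.339, -0.616], [-0.553, 0.273, -0.787]]
bowl [([254.0, 246.0, 281.0, 281.0], 0.83)]
drive [([264.0, 273.0, 288.0, 295.0], 0.69)]
bank [([92.0, 364.0, 203.0, 432.0], 0.98), ([313.0, 193.0, 358.0, 224.0], 0.66), ([250.0, 255.0, 298.0, 307.0], 0.63)]
switch [([247.0, 249.0, 297.0, 323.0], 0.57)]
coaster [([326.0, 253.0, 368.0, 289.0], 0.87)]
cradle [([390.0, 207.0, 446.0, 258.0], 0.85), ([258.0, 276.0, 288.0, 298.0], 0.28)]
charger [([325.0, 255.0, 368.0, 290.0], 0.42)]
mat [([152.0, 244.0, 208.0, 326.0], 0.9), ([255.0, 248.0, 283.0, 281.0], 0.42)]
pencup [([423.0, 246.0, 466.0, 305.0], 0.76)]
phonestand [([257.0, 197.0, 289.0, 229.0], 0.92)]
top [[618.9, 0.0, 316.9], [0.0, 618.9, 237.8], [0.0, 0.0, 1.0]] [ 0.269 -0.048  1.578] [[0.0, -1.0, -0.0], [-0.983, -0.0, -0.181], [0.181, 0.0, -0.983]]
bowl [([357.0, 220.0, 384.0, 249.0], 0.56)]
drive [([354.0, 216.0, 384.0, 262.0], 0.69)]
bank [([356.0, 214.0, 383.0, 269.0], 0.88), ([262.0, 280.0, 290.0, 320.0], 0.65), ([
[... 542 characters left out ...]
 0.63)]
{'clock': 1.1, 'qpos': array([-1.32199238e+00,  2.75886493e-01,  1.50489386e+00,  2.74957703e-05,
        1.36068234e+00, -1.20996785e-01]), 'qd': array([-4.04464639e-06, -7.05141484e-04, -1.85840405e-03, -9.19115045e-04,
        7.17174849e-04,  2.20849498e-04]), 'effort': array([ 1.45916700e-03, -4.16665578e+01, -2.46101028e+01,  1.13663655e-04,
        1.47303708e-04, -1.16142846e-05]), 'position': array([ 0.20783697, -0.5361656 ,  0.25633817]), 'ee_rot': array([ 3.28236574e-05,  8.25052814e-01, -5.65055617e-01,  5.76683088e-05]), 'contact_force': array([-0.17539422, -1.06932654,  0.44379568]), 'moment': array([-0.04121411,  0.02681997,  0.01411093]), 'width': 0.08514049979646628}
```

View pics/scene0.png

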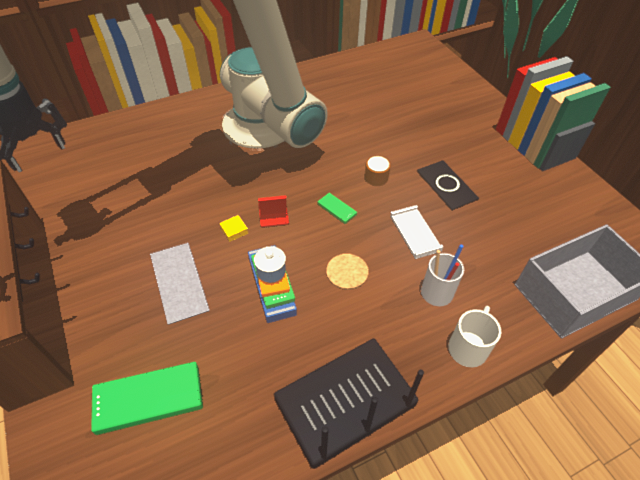

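View pics/top0.png

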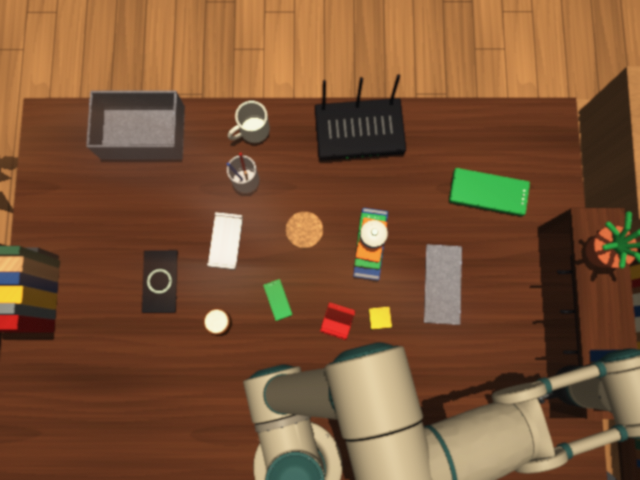

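The scene view shows the pile at about (272,280), with a bigger green bank, a small green one and others as look-alikes. In the top view the pile is at (372,243), the coaster at (304,230), the cradle at (225,241), the charger at (160,281) and the mat at (443,284).

```bash
cat > h.py <<'E'
from rig import manip
import cv2,numpy as np
def cam(c):
    i=manip.camera_info(c); return np.array(i["K"]),np.array(i["rvec"],float),np.array(i["tvec"],float).ravel()
def unproj(c,uv,z):
    K,r,t=cam(c);R=cv2.Rodrigues(r)[0];C=-R.T@t
    uv=np.atleast_2d(uv).astype(float)
    d=(R.T@np.linalg.inv(K)@np.c_[uv,np.ones(len(uv))].T).T
    return (C+d*((z-C[2])/d[:,2])[:,None])[:,:2]
def proj(c,P):
    K,r,t=cam(c);return cv2.projectPoints(np.array(P,float),r,t,K,None)[0][:,0]
def box(x,y,yaw,L,W,z0,z1):
    c,s=np.cos(yaw),np.sin(yaw)
    return [[x+c*a-s*b,y+s*a+c*b,z] for z in(z0,z1) for a,b in((L/2,W/2),(L/2,-W/2),(-L/2,-W/2),(-L/2,W/2))]
def maskbox(c,mask):
    cs=max(cv2.findContours(mask.astype(np.uint8),0,1)[0],key=cv2.contourArea); return cs[:,0]
def rect(c,mask,z):
    # area-based moments on a plane: centre, yaw, size
    v,u=np.nonzero(mask); p=unproj(c,np.c_[u,v],z)
    m=p.mean(0); w,V=np.linalg.eigh(np.cov((p-m).T)); a=V[:,1]; yaw=np.arctan(a[1]/a[0])
    return np.round([*m,np.degrees(yaw),*np.sqrt(12*w[::-1])],4)
E
python3 - <<'E'
from h import *
print(manip.tips_ahead)
S={c:manip.get_image(c) for c in("scene","top")}
for t,z in (("coaster",.008),("charger",.008),("mat",.004),("cradle",.012),("bank",.018),("drive",.06),("bowl",.1),("switch",.028),("pencup",.098),("phonestand",.0)):
    for c in("top","scene"):
        for d in manip.masks_of(t,c)[:3]:
            print(t,c,round(d["p"],2),d["extent"],d["pixels"].sum(),rect(c,d["pixels"],z))
a=cv2.resize(S["top"][200:290,330:410],None,fx=6,fy=6,interpolation=cv2.INTER_CUBIC)
b=cv2.resize(S["scene"][240:330,235:310],None,fx=6,fy=6,interpolation=cv2.INTER_CUBIC)
a=a[:,:400]
cv2.imwrite("pics/pile.png",np.hstack([cv2.resize(a,(400,540)),b[:,:400]])[:,:,::-1]) if 0 else cv2.imwrite("pics/pile.png",np.hstack([cv2.resize(S["top"][205:285,340:400],(390,520),interpolation=2),cv2.resize(S["scene"][243:327,240:303],(390,520),interpolation=2)])[:,:,::-1])
E
```

```text
0.025
coaster top 0.67 [282.2, 213.0, 325.4, 250.6] 1108 [ 5.81100e-01 -1.33000e-02  6.71722e+01  8.64000e-02  8.37000e-02]
coaster scene 0.62 [325.1, 253.7, 369.8, 290.4] 1184 [ 5.82900e-01 -1.55000e-02 -3.18013e+01  8.64000e-02  8.28000e-02]
coaster scene 0.2 [253.1, 256.1, 298.7, 306.0] 314 [ 0.583  -0.1835 32.9263  0.0746  0.0595]
charger top 0.94 [142.0, 250.6, 178.3, 316.1] 2079 [0.4463 0.3548 0.6099 0.1597 0.0852]
charger scene 0.71 [416.8, 160.0, 480.1, 208.8] 1428 [0.4501 0.3525 0.2714 0.1598 0.0864]
charger scene 0.71 [259.4, 274.4, 290.2, 297.0] 435 [ 5.51400e-01 -1.81400e-01  7.51802e+01  6.71000e-02  4.27000e-02]
mat top 0.95 [425.7, 244.1, 460.8, 322.6] 2714 [ 0.4411 -0.3675 -3.7538  0.1959  0.0906]
mat scene 0.6 [154.9, 243.6, 207.7, 326.3] 2927 [ 0.4463 -0.3695 -3.97    0.1991  0.0881]
mat scene 0.58 [258.0, 276.0, 288.7, 294.6] 477 [ 5.47700e-01 -1.80700e-01  7.40569e+01  6.88000e-02  4.47000e-02]
cradle top 0.94 [210.3, 212.2, 243.5, 268.1] 1498 [ 0.5511  0.1891 -6.7961  0.1421  0.0709]
cradle top 0.55 [358.6, 220.3, 385.4, 247.2] 586 [  0.568   -0.1917 -28.6975   0
[... 1199 characters left out ...]
1834 -5.9769  0.0577  0.0528]
switch top 0.78 [352.5, 207.9, 386.2, 278.0] 390 [  0.5085  -0.1797 -10.1233   0.2509   0.0652]
switch scene 0.63 [245.4, 249.2, 298.6, 319.2] 496 [ 0.6072 -0.1999  0.1429  0.18    0.0624]
pencup top 0.97 [226.9, 154.1, 258.3, 193.2] 895 [ 0.7047  0.1374 21.7319  0.0883  0.062 ]
pencup scene 0.84 [424.5, 245.6, 462.9, 305.6] 1729 [  0.7349   0.1185 -51.1871   0.1337   0.0641]
phonestand top 0.76 [316.7, 306.2, 353.0, 338.7] 912 [ 0.3479 -0.0977 -9.4914  0.0801  0.0714]
phonestand top 0.65 [350.7, 207.6, 385.1, 279.3] 405 [ 0.5215 -0.1824 -8.1881  0.271   0.0627]
phonestand scene 0.77 [255.6, 195.7, 290.6, 230.4] 863 [  0.3336  -0.0956 -17.804    0.1002   0.073 ]
```

View pics/pile.png

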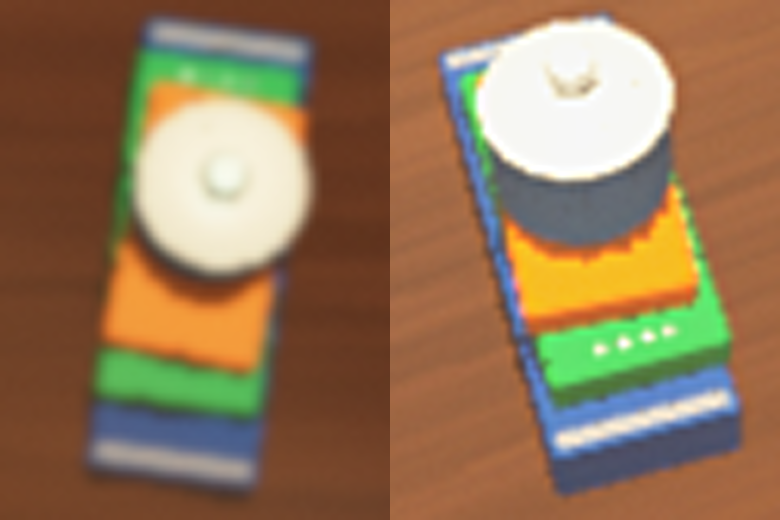

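The zoomed pile shows, from the top, bowl, drive, bank and switch, with each layer turned slightly differently. I'll fit their poses from the visible corners, using the known sizes.

```bash
cat > fit.py <<'E'
from h import *
from scipy.optimize import least_squares
def T(p):return (np.array(p)/6.5+[340,205]-.42)
def Sc(p):return ((np.array(p)-[390,0])/6.19+[240,243]-.42)
def fit(c,pts,L,W,z,x0):
    # pts: {corner index: uv}; corners 0:(+,+) 1:(+,-) 2:(-,-) 3:(-,+)
    k=list(pts);uv=np.array([pts[i] for i in k])
    f=lambda p:(proj(c,np.array(box(*p,L,W,z,z))[:4])[k]-uv).ravel()
    r=least_squares(f,x0);return np.round([*r.x[:2],np.degrees(r.x[2])],4),np.round(r.fun,1)
E
python3 - <<'E'
from fit import *
x0=[.55,-.18,-.1]
for n,L,W,z,t,s in (("switch",.18,.066,.028,{0:(147,18),1:(312,40),2:(255,490),3:(88,465)},{3:(443,58),0:(555,455),1:(740,405)}),
 ("bank",.138,.064,.046,{0:(138,52),1:(300,68),2:(255,415),3:(95,392)},{0:(547,390),1:(731,342)}),
 ("drive",.104,.06,.062,{0:(150,82),1:(305,105),2:(250,372),3:(104,338)},{0:(522,325),1:(697,292)})):
    print(n,"top",*fit("top",{k:T(v) for k,v in t.items()},L,W,z,x0))
    # camera scene looks from +x: near corners are +x ; left in image is -y
    s={{0:1,1:0,3:2}[k]:Sc(v) for k,v in s.items()}
    print(n,"scene",*fit("scene",s,L,W,z,x0))
print("bowl",unproj("top",T((222,187)),.115),unproj("scene",Sc((575,99)),.115))
E
```

```text
switch top [ 0.5411 -0.1841 -8.143 ] [-0.  -0.1  0.1  0.1  0.2 -0.1 -0.2  0.1]
switch scene [ 0.5402 -0.1819 -8.5141] [-0.5 -1.2 -0.1  0.5  0.5  0.5]
bank top [ 0.546  -0.1813 -7.8847] [-0.1 -0.8  0.   0.1  0.5  0.3 -0.4  0.3]
bank scene [ 0.5458 -0.1812 -8.4715] [-0.  0.  0. -0.]
drive top [  0.5458  -0.1819 -11.4592] [ 0.1 -0.6 -0.2  0.5  0.7 -0.2 -0.6  0.2]
drive scene [  0.5478  -0.183  -12.8798] [-0.1  0.   0.1 -0. ]
bowl [[ 0.54989464 -0.18471412]] [[ 0.55055204 -0.18340442]]
```

```bash
cat > go.py <<'E'
# usage: go.py x y z jaw_deg  -> turn about tool z, then tool-frame shift of the TCP (mm) after the turn
import sys
from h import *
from scipy.spatial.transform import Rotation as Ro
def state():
    s=manip.get_state(); R=Ro.from_quat(np.roll(s["ee_rot"],-1)).as_matrix(); x=R[:,0]
    print("clock %.2f"%s["clock"],"pos",np.round(s["position"]*1e3,1),"jaw %.2f"%np.degrees(np.arctan2(x[1],x[0])),"q",np.round(s["qpos"],2),"F",np.round(s["contact_force"],1),"w %.1f"%(s["width"]*1e3)); return s,R
def go(x,y,z,j):
    s,R=state(); a=np.radians(j); T=np.array([[np.cos(a),np.sin(a),0],[np.sin(a),-np.cos(a),0],[0,0,-1]]).T
    print("rot",np.round(np.degrees(Ro.from_matrix(R.T@T).as_rotvec()),2),"then shift mm",np.round(T.T@(np.array([x,y,z])-s["position"])*1e3,1), "| unturned",np.round(R.T@(np.array([x,y,z])-s["position"])*1e3,1))
if __name__=="__main__": go(*map(float,sys.argv[1:]))
E
python3 go.py .55 -.184 .22 -98
```

```text
clock 2.20 pos [ 207.8 -536.1  256.3] jaw -68.81 q [-1.32  0.28  1.5  -0.    1.36 -0.12] F [ 0.4  0.4 -0.4] w 85.4
rot [-0.   -0.   29.19] then shift mm [-396.3 -289.9   36.3] | unturned [-204.7 -446.3   36.3]
```

{"fn": "send_rows", "kwargs": {
  "plan": [
    {"linear": [0, 0, 0], "delta_rot": [0, 0, 6], "fingers": 0.085},
    {"linear": [0, 0, 0], "delta_rot": [0, 0, 6], "fingers": 0.085},
    {"linear": [0, 0, 0], "delta_rot": [0, 0, 6], "fingers": 0.085},
    {"linear": [0, 0, 0], "delta_rot": [0, 0, 6], "fingers": 0.085},
    {"linear": [0, 0, 0], "delta_rot": [0, 0, 5.2], "fingers": 0.085},
    {"linear": [-30, 0, 0], "delta_rot": [0, 0, 0], "fingers": 0.085}
  ],
  "force": 35
}}

```text
clock: 2.7
position: [0.214, -0.5015, 0.2556]
ee_rot: [-0.002, -0.645, 0.764, -0.002]
contact_force: [0.7, -1.0, 0.9]
width: 0.0848
```

That last row was in mm by mistake. The row cap limited it and it went the right way, so no harm done. Metres from here on.

{"fn": "send_rows", "kwargs": {
  "plan": [
    {"linear": [-0.03, -0.025, 0]},
    {"linear": [-0.03, -0.025, 0]},
    {"linear": [-0.03, -0.025, 0]},
    {"linear": [-0.03, -0.025, 0]},
    {"linear": [-0.03, -0.025, 0]},
    {"linear": [-0.03, -0.025, 0]},
    {"linear": [-0.03, -0.025, 0]},
    {"linear": [-0.03, -0.025, 0]},
    {"linear": [-0.03, -0.025, 0]},
    {"linear": [0, 0, 0]}
  ]
}}

```text
$.plan[0]: bad value
```

```bash
python3 go.py .55 -.184 .22 -98
```

```text
clock 2.70 pos [ 214.  -501.5  255.6] jaw -99.67 q [-1.29  0.23  1.57 -0.    1.33  0.45] F [ 0.7 -1.   0.9] w 84.8
rot [-0.05 -0.38 -1.67] then shift mm [-361.2 -288.5   35.6] | unturned [-369.7 -277.8   33.4]
```

All fields are required in each row.

{"fn": "send_rows", "kwargs": {
  "plan": [
    {"linear": [-0.032, -0.026, 0], "delta_rot": [0, 0, -1.5], "fingers": 0.085},
    {"linear": [-0.032, -0.026, 0], "delta_rot": [0, 0, 0], "fingers": 0.085},
    {"linear": [-0.032, -0.026, 0], "delta_rot": [0, 0, 0], "fingers": 0.085},
    {"linear": [-0.032, -0.026, 0], "delta_rot": [0, 0, 0], "fingers": 0.085},
    {"linear": [-0.032, -0.026, 0], "delta_rot": [0, 0, 0], "fingers": 0.085},
    {"linear": [-0.032, -0.026, 0], "delta_rot": [0, 0, 0], "fingers": 0.085},
    {"linear": [-0.032, -0.026, 0], "delta_rot": [0, 0, 0], "fingers": 0.085},
    {"linear": [-0.032, -0.026, 0], "delta_rot": [0, 0, 0], "fingers": 0.085},
    {"linear": [-0.032, -0.026, 0], "delta_rot": [0, 0, 0], "fingers": 0.085},
    {"linear": [-0.032, -0.026, 0], "delta_rot": [0, 0, 0], "fingers": 0.085},
    {"linear": [0, 0, 0], "delta_rot": [0, 0, 0], "fingers": 0.085}
  ]
}}

```text
clock: 3.62
position: [0.5234, -0.2118, 0.2542]
ee_rot: [0.0, -0.653, 0.758, -0.003]
contact_force: [0.4, -0.9, -0.2]
width: 0.0849
```

```bash
python3 go.py .55 -.184 .18 -98
```

```text
clock 3.62 pos [ 523.4 -211.8  254.2] jaw -98.51 q [-0.51  0.26  1.53 -0.    1.34  1.21] F [ 0.4 -0.9 -0.2] w 84.9
rot [-0.25 -0.18 -0.51] then shift mm [-31.2 -22.5  74.2] | unturned [-31.7 -21.9  74.2]
```

{"fn": "send_rows", "kwargs": {
  "plan": [
    {"linear": [-0.016, -0.011, 0.01], "delta_rot": [-0.25, -0.18, -0.5], "fingers": 0.085},
    {"linear": [-0.016, -0.011, 0.03], "delta_rot": [0, 0, 0], "fingers": 0.085},
    {"linear": [0, 0, 0.03], "delta_rot": [0, 0, 0], "fingers": 0.085},
    {"linear": [0, 0, 0], "delta_rot": [0, 0, 0], "fingers": 0.085}
  ]
}}

```text
clock: 3.95
position: [0.5545, -0.1806, 0.1846]
ee_rot: [0.001, -0.659, 0.752, -0.004]
contact_force: [-1.9, -0.5, -1.0]
width: 0.0851
```

```bash
python3 go.py .55 -.184 .099 -98; python3 - <<'E'
from h import *
im=manip.get_image("scene");cv2.imwrite("pics/s1.png",cv2.resize(im[170:340,170:380],None,fx=3,fy=3,interpolation=2)[:,:,::-1])
E
```

```text
clock 3.95 pos [ 554.5 -180.6  184.6] jaw -97.60 q [-0.43  0.33  1.61 -0.    1.2   1.27] F [-1.9 -0.5 -1. ] w 85.1
rot [-0.38 -0.18  0.41] then shift mm [ 4.   4.  85.6] | unturned [ 3.7  4.6 85.6]
```

View pics/s1.png

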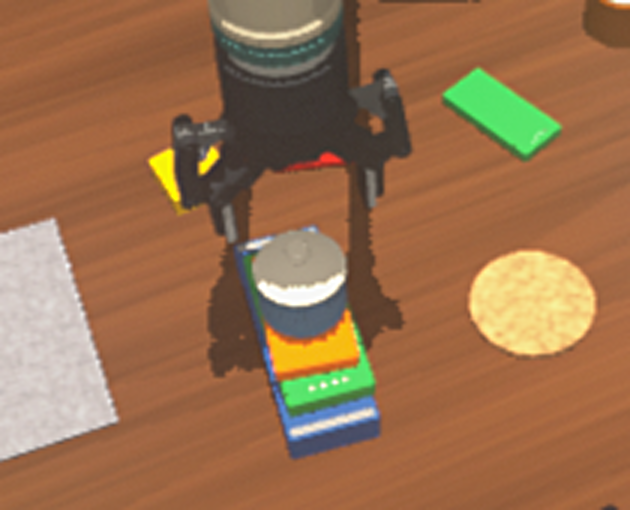

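The open fingers straddle the bowl, with tips around (232,230) and (372,200) in the crop. Going down now.

{"fn": "send_rows", "kwargs": {
  "plan": [
    {"linear": [0.004, 0.004, 0], "delta_rot": [-0.3, -0.2, 0.4], "fingers": 0.085},
    {"linear": [0, 0, 0], "delta_rot": [0, 0, 0], "fingers": 0.085},
    {"linear": [0, 0, 0.02], "delta_rot": [0, 0, 0], "fingers": 0.085},
    {"linear": [0, 0, 0.02], "delta_rot": [0, 0, 0], "fingers": 0.085},
    {"linear": [0, 0, 0.02], "delta_rot": [0, 0, 0], "fingers": 0.085},
    {"linear": [0, 0, 0.01], "delta_rot": [0, 0, 0], "fingers": 0.085},
    {"linear": [0, 0, 0], "delta_rot": [0, 0, 0], "fingers": 0.085}
  ]
}}

```text
clock: 4.58
position: [0.5558, -0.194, 0.1287]
ee_rot: [0.005, -0.653, 0.757, -0.013]
contact_force: [-0.1, 0.0, 0.6]
width: 0.0849
```

```bash
python3 go.py .55 -.184 .099 -98
```

```text
clock 4.58 pos [ 555.8 -194.   128.7] jaw -98.48 q [-0.45  0.38  1.69 -0.    1.05  1.26] F [-0.1  0.   0.6] w 84.9
rot [-1.49 -0.48 -0.47] then shift mm [-9.1  7.1 29.7] | unturned [-9.3  8.  29.4]
```

{"fn": "send_rows", "kwargs": {
  "plan": [
    {"linear": [0, 0, 0], "delta_rot": [0, 0, 0], "fingers": 0.085},
    {"linear": [0, 0, 0], "delta_rot": [0, 0, 0], "fingers": 0.085}
  ]
}}

```text
clock: 4.75
position: [0.5564, -0.1956, 0.1311]
ee_rot: [0.006, -0.652, 0.758, -0.014]
contact_force: [0.4, -0.6, -0.4]
width: 0.085
```

```bash
python3 go.py .55 -.184 .135 -98
```

```text
clock 4.75 pos [ 556.4 -195.6  131.1] jaw -98.57 q [-0.46  0.38  1.68 -0.    1.05  1.26] F [ 0.4 -0.6 -0.4] w 85.0
rot [-1.66 -0.55 -0.57] then shift mm [-10.6   8.   -3.9] | unturned [-10.5   8.   -4.2]
```

{"fn": "send_rows", "kwargs": {
  "plan": [
    {"linear": [-0.01, 0.008, -0.004], "delta_rot": [-1.6, -0.5, -0.5], "fingers": 0.085}
  ]
}}

```text
clock: 4.83
position: [0.5505, -0.186, 0.1359]
ee_rot: [0.0, -0.655, 0.755, -0.002]
contact_force: [0.2, 0.2, 0.0]
width: 0.0852
```

```bash
python3 go.py .55 -.184 .135 -98; python3 -c "
from rig import manip
print(manip.get_state()['qd'])"
```

```text
clock 4.83 pos [ 550.5 -186.   135.9] jaw -98.13 q [-0.44  0.37  1.68 -0.    1.09  1.27] F [0.2 0.2 0. ] w 85.2
rot [-0.18 -0.13 -0.13] then shift mm [-1.9  0.7  0.9] | unturned [-1.9  0.8  0.9]
[ 0.15669811 -0.06761282 -0.08528336  0.01397492  0.52269747  0.04841187]
```

{"fn": "send_rows", "kwargs": {
  "plan": [
    {"linear": [0, 0, 0], "delta_rot": [0, 0, 0], "fingers": 0.085}
  ]
}}

```text
clock: 4.92
position: [0.5509, -0.1856, 0.1377]
ee_rot: [0.001, -0.655, 0.755, -0.002]
contact_force: [0.5, -0.0, 0.6]
width: 0.0847
```

```bash
python3 go.py .55 -.184 .135 -98; python3 -c "
from rig import manip
print(manip.get_state()['qd'])"
```

```text
clock 4.92 pos [ 550.9 -185.6  137.7] jaw -98.12 q [-0.44  0.37  1.67 -0.    1.09  1.27] F [ 0.5 -0.   0.6] w 84.7
rot [-0.27 -0.11 -0.12] then shift mm [-1.4  1.1  2.7] | unturned [-1.4  1.1  2.7]
[-0.02691256 -0.00364233 -0.02124677 -0.02959617 -0.05742316 -0.00443792]
```

{"fn": "send_rows", "kwargs": {
  "plan": [
    {"linear": [0, 0, 0], "delta_rot": [0, 0, 0], "fingers": 0.085}
  ]
}}

```text
clock: 5.0
position: [0.5518, -0.1861, 0.139]
ee_rot: [0.001, -0.655, 0.755, -0.004]
contact_force: [1.3, 0.1, -0.5]
width: 0.0853
```

```bash
python3 go.py .55 -.184 .135 -98; python3 -c "
from rig import manip
print(manip.get_state()['qd'])"
```

```text
clock 5.00 pos [ 551.8 -186.1  139. ] jaw -98.11 q [-0.44  0.37  1.67 -0.    1.09  1.27] F [ 1.3  0.1 -0.5] w 85.3
rot [-0.43 -0.19 -0.11] then shift mm [-1.9  2.1  4. ] | unturned [-1.9  2.1  3.9]
[ 7.85933337e-03 -1.90389679e-02 -1.68648401e-02  1.12585566e-02
  2.07121870e-02  9.91523665e-05]
```

Each idle row lets the arm drift by about 1.5 mm up plus a small tilt, so I'll add a bias to every row.

{"fn": "send_rows", "kwargs": {
  "plan": [
    {"linear": [-0.002, 0.002, 0.005], "delta_rot": [-0.5, -0.2, -0.1], "fingers": 0.085},
    {"linear": [0, 0.001, 0.015], "delta_rot": [-0.15, -0.05, 0], "fingers": 0.085}
  ]
}}

```text
clock: 5.17
position: [0.5523, -0.1854, 0.1228]
ee_rot: [0.001, -0.656, 0.755, -0.003]
contact_force: [0.3, -0.3, 0.3]
width: 0.085
```

```bash
python3 go.py .55 -.184 .099 -98
```

```text
clock 5.17 pos [ 552.3 -185.4  122.8] jaw -98.00 q [-0.44  0.39  1.69 -0.    1.06  1.27] F [ 0.3 -0.3  0.3] w 85.0
rot [-0.35 -0.12  0.  ] then shift mm [-1.1  2.5 23.8] | unturned [-1.1  2.6 23.7]
```

{"fn": "send_rows", "kwargs": {
  "plan": [
    {"linear": [-0.001, 0.0035, 0.014], "delta_rot": [-0.5, -0.15, 0], "fingers": 0.085},
    {"linear": [0, 0.001, 0.013], "delta_rot": [-0.15, -0.05, 0], "fingers": 0.085}
  ]
}}

```text
clock: 5.33
position: [0.5486, -0.1842, 0.0951]
ee_rot: [-0.001, -0.656, 0.755, 0.001]
contact_force: [-0.7, 0.1, 0.5]
width: 0.0849
```

```bash
python3 go.py .55 -.184 .098 -98
```

```text
clock 5.33 pos [ 548.6 -184.2   95.1] jaw -97.99 q [-0.44  0.42  1.73 -0.    1.    1.27] F [-0.7  0.1  0.5] w 84.9
rot [0.17 0.03 0.01] then shift mm [-0.4 -1.4 -2.9] | unturned [-0.4 -1.4 -2.9]
```

{"fn": "send_rows", "kwargs": {
  "plan": [
    {"linear": [0, -0.0005, -0.001], "delta_rot": [0, 0, 0], "fingers": 0.05},
    {"linear": [0, 0.0005, 0.001], "delta_rot": [-0.1, -0.05, 0], "fingers": 0.05},
    {"linear": [0, 0.0005, 0.001], "delta_rot": [-0.1, -0.05, 0], "fingers": 0.05},
    {"linear": [0, 0.0005, 0.001], "delta_rot": [-0.1, -0.05, 0], "fingers": 0.05}
  ],
  "force": 35
}}

```text
clock: 5.67
position: [0.5461, -0.1833, 0.0913]
ee_rot: [-0.002, -0.656, 0.755, 0.007]
contact_force: [-0.3, 0.7, 5.7]
width: 0.061
```

```bash
python3 go.py .55 -.184 .098 -98
```

```text
clock 5.67 pos [ 546.1 -183.3   91.3] jaw -98.02 q [-0.45  0.42  1.73  0.    1.01  1.26] F [-0.3  0.7  5.7] w 61.0
rot [ 0.78  0.31 -0.02] then shift mm [ 0.1 -3.9 -6.7] | unturned [ 0.1 -3.8 -6.7]
```

Gripped at 61 mm. Lifting.

{"fn": "send_rows", "kwargs": {
  "plan": [
    {"linear": [0, 0, -0.01], "delta_rot": [0, 0, 0], "fingers": 0.05},
    {"linear": [0, 0, -0.015], "delta_rot": [0, 0, 0], "fingers": 0.05},
    {"linear": [0, 0, -0.02], "delta_rot": [0, 0, 0], "fingers": 0.05}
  ]
}}

```text
clock: 5.92
position: [0.5439, -0.1825, 0.1349]
ee_rot: [-0.004, -0.656, 0.755, 0.011]
contact_force: [-0.3, -0.4, -1.9]
width: 0.0605
```

```bash
python3 go.py .582 -.0145 .17 -98
```

```text
clock 5.92 pos [ 543.9 -182.5  134.9] jaw -98.03 q [-0.45  0.38  1.67  0.    1.12  1.26] F [-0.3 -0.4 -1.9] w 60.5
rot [ 1.32  0.48 -0.02] then shift mm [-171.6  -14.3  -35.1] | unturned [-171.9  -13.5  -34. ]
```

{"fn": "send_rows", "kwargs": {
  "plan": [
    {"linear": [-0.015, -0.002, -0.015], "delta_rot": [0.5, 0.2, 0], "fingers": 0.05},
    {"linear": [-0.03, -0.003, -0.01], "delta_rot": [0, 0, 0], "fingers": 0.05},
    {"linear": [-0.035, -0.003, 0], "delta_rot": [0, 0, 0], "fingers": 0.05},
    {"linear": [-0.035, -0.003, 0], "delta_rot": [0, 0, 0], "fingers": 0.05},
    {"linear": [-0.03, -0.003, 0], "delta_rot": [0, 0, 0], "fingers": 0.05},
    {"linear": [-0.01, 0, 0], "delta_rot": [0, 0, 0], "fingers": 0.05}
  ]
}}

```text
clock: 6.42
position: [0.5852, -0.0316, 0.1716]
ee_rot: [0.001, -0.653, 0.758, -0.0]
contact_force: [0.1, -0.3, -1.2]
width: 0.0612
```

```bash
python3 go.py .582 -.0145 .08 -98; python3 - <<'E'
from h import *
a=manip.get_image("scene");b=manip.get_image("top")
cv2.imwrite("pics/s2.png",np.hstack([cv2.resize(a[200:300,290:400],(440,400),interpolation=2),cv2.resize(b[180:280,260:350],(360,400),interpolation=2)])[:,:,::-1])
E
```

```text
clock 6.42 pos [585.2 -31.6 171.6] jaw -98.51 q [-0.17  0.35  1.61  0.    1.18  1.55] F [ 0.1 -0.3 -1.2] w 61.2
rot [-0.08  0.02 -0.51] then shift mm [-16.4   5.6  91.6] | unturned [-16.3   5.8  91.6]
```

View pics/s2.png

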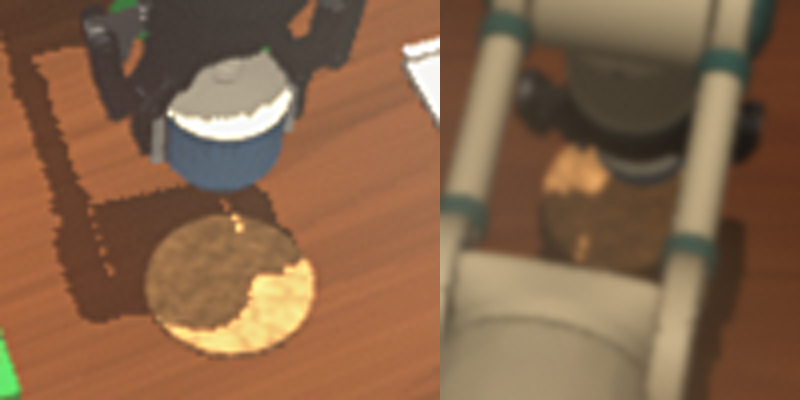

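The bowl is held level with its lid centre near scene pixel (347,224). The coaster is below it at about (347,271).

```bash
python3 -c "
from h import *
print(unproj('scene',[229/4+290-.4,96/4+200-.4],.195))"; python3 go.py .582 -.0145 .08 -98
```

```text
[[ 0.59414491 -0.03176061]]
clock 6.52 pos [584.6 -33.3 171.3] jaw -98.45 q [-0.17  0.35  1.62 -0.    1.18  1.54] F [-0.3  0.6 -1.4] w 61.2
rot [-0.03 -0.1  -0.45] then shift mm [-18.3   5.2  91.3] | unturned [-18.4   5.4  91.3]
```

{"fn": "send_rows", "kwargs": {
  "plan": [
    {"linear": [-0.01, 0.005, 0.015], "delta_rot": [0, 0, -0.4], "fingers": 0.05},
    {"linear": [-0.008, 0.004, 0.025], "delta_rot": [0, 0, 0], "fingers": 0.05},
    {"linear": [0, 0, 0.025], "delta_rot": [0, 0, 0], "fingers": 0.05},
    {"linear": [0, 0, 0.025], "delta_rot": [0, 0, 0], "fingers": 0.05},
    {"linear": [0, 0, 0.01], "delta_rot": [0, 0, 0], "fingers": 0.05},
    {"linear": [0, 0, 0], "delta_rot": [0, 0, 0], "fingers": 0.05}
  ]
}}

```text
clock: 7.02
position: [0.5797, -0.0215, 0.072]
ee_rot: [-0.001, -0.656, 0.755, -0.006]
contact_force: [-0.3, -0.2, -1.2]
width: 0.061
```

```bash
python3 go.py .578 -.0145 .0375 -98
```

```text
clock 7.02 pos [579.7 -21.5  72. ] jaw -98.06 q [-0.15  0.44  1.76 -0.01  0.94  1.57] F [-0.3 -0.2 -1.2] w 61.0
rot [-0.43 -0.5  -0.06] then shift mm [-6.7  2.6 34.5] | unturned [-7.   2.9 34.4]
```

{"fn": "send_rows", "kwargs": {
  "plan": [
    {"linear": [-0.007, 0.003, 0.012], "delta_rot": [-0.4, -0.5, 0], "fingers": 0.05},
    {"linear": [0, 0, 0.012], "delta_rot": [0, 0, 0], "fingers": 0.05}
  ]
}}

```text
clock: 7.18
position: [0.5797, -0.016, 0.0498]
ee_rot: [0.002, -0.655, 0.756, -0.002]
contact_force: [0.1, -0.1, -1.1]
width: 0.0605
```

```bash
python3 go.py .578 -.0145 .0375 -98
```

```text
clock 7.18 pos [579.7 -16.   49.8] jaw -98.18 q [-0.15  0.47  1.78  0.    0.89  1.57] F [ 0.1 -0.1 -1.1] w 60.5
rot [-0.29  0.01 -0.18] then shift mm [-1.2  1.9 12.3] | unturned [-1.2  2.  12.3]
```

{"fn": "send_rows", "kwargs": {
  "plan": [
    {"linear": [-0.0015, 0.002, 0.007], "delta_rot": [-0.3, 0, -0.1], "fingers": 0.05},
    {"linear": [-0.0005, 0.001, 0.003], "delta_rot": [0, 0, 0], "fingers": 0.05}
  ]
}}

```text
clock: 7.35
position: [0.5774, -0.0141, 0.0391]
ee_rot: [0.0, -0.655, 0.756, 0.0]
contact_force: [-0.0, -0.1, -1.0]
width: 0.0612
```

```bash
python3 go.py .578 -.0145 .0375 -98
```

```text
clock 7.35 pos [577.4 -14.1  39.1] jaw -98.15 q [-0.15  0.48  1.79  0.    0.87  1.57] F [-0.  -0.1 -1. ] w 61.2
rot [ 0.02  0.03 -0.15] then shift mm [ 0.3 -0.7  1.6] | unturned [ 0.3 -0.7  1.6]
```

{"fn": "send_rows", "kwargs": {
  "plan": [
    {"linear": [0, 0, 0.002], "delta_rot": [0, 0, 0], "fingers": 0.05}
  ]
}}

```text
clock: 7.43
position: [0.5776, -0.0141, 0.0373]
ee_rot: [0.0, -0.655, 0.756, 0.0]
contact_force: [-0.9, 0.6, 13.1]
width: 0.0605
```

{"fn": "send_rows", "kwargs": {
  "plan": [
    {"linear": [0, 0, 0.001], "delta_rot": [0, 0, 0], "fingers": 0.05}
  ]
}}

```text
clock: 7.52
position: [0.5776, -0.0141, 0.0374]
ee_rot: [0.0, -0.655, 0.756, 0.0]
contact_force: [-3.2, 0.7, 7.9]
width: 0.0608
```

```bash
python3 go.py .578 -.0145 .0375 -98
```

```text
clock 7.52 pos [577.6 -14.1  37.4] jaw -98.15 q [-0.15  0.48  1.79  0.    0.87  1.57] F [-3.2  0.7  7.9] w 60.8
rot [ 0.01  0.04 -0.15] then shift mm [ 0.3 -0.5 -0.1] | unturned [ 0.3 -0.5 -0.1]
```

Contact at the expected height. Opening, then going straight up.

{"fn": "send_rows", "kwargs": {
  "plan": [
    {"linear": [0, 0, 0], "delta_rot": [0, 0, 0], "fingers": 0.085},
    {"linear": [0, 0, 0], "delta_rot": [0, 0, 0], "fingers": 0.085},
    {"linear": [0, 0, 0], "delta_rot": [0, 0, 0], "fingers": 0.085},
    {"linear": [0, 0, 0], "delta_rot": [0, 0, 0], "fingers": 0.085}
  ]
}}

```text
clock: 7.85
position: [0.5801, -0.0143, 0.0405]
ee_rot: [0.002, -0.655, 0.755, -0.002]
contact_force: [-0.1, 1.1, 0.1]
width: 0.0848
```

```bash
python3 go.py .578 -.0145 .2 -98
```

```text
clock 7.85 pos [580.1 -14.3  40.5] jaw -98.14 q [-0.15  0.48  1.79  0.    0.87  1.57] F [-0.1  1.1  0.1] w 84.8
rot [-0.38  0.04 -0.14] then shift mm [   0.5    2.1 -159.5] | unturned [   0.4    1.  -159.5]
```

{"fn": "send_rows", "kwargs": {
  "plan": [
    {"linear": [0, 0.002, -0.015], "delta_rot": [-0.3, 0, 0], "fingers": 0.085},
    {"linear": [0, 0.001, -0.025], "delta_rot": [0, 0, 0], "fingers": 0.085},
    {"linear": [0, 0.001, -0.03], "delta_rot": [0, 0, 0], "fingers": 0.085},
    {"linear": [0, 0, -0.03], "delta_rot": [0, 0, 0], "fingers": 0.085},
    {"linear": [0, 0, -0.03], "delta_rot": [0, 0, 0], "fingers": 0.085}
  ]
}}

```text
clock: 8.27
position: [0.5717, -0.0132, 0.1686]
ee_rot: [-0.004, -0.655, 0.755, 0.006]
contact_force: [-0.0, -0.1, 0.3]
width: 0.0848
```

```bash
python3 go.py .547 -.182 .16 -102
```

```text
clock 8.27 pos [571.7 -13.2 168.6] jaw -98.14 q [-0.15  0.34  1.64  0.    1.18  1.57] F [-0.  -0.1  0.3] w 84.8
rot [0.81 0.02 3.86] then shift mm [170.2 -10.9   8.6] | unturned [170.6   0.4   8.5]
```

{"fn": "send_rows", "kwargs": {
  "plan": [
    {"linear": [0.015, 0, 0], "delta_rot": [0.8, 0, 3.9], "fingers": 0.085},
    {"linear": [0.03, -0.002, 0], "delta_rot": [0, 0, 0], "fingers": 0.085},
    {"linear": [0.03, -0.002, 0], "delta_rot": [0, 0, 0], "fingers": 0.085}
  ]
}}

```text
clock: 8.52
position: [0.5671, -0.0848, 0.1788]
ee_rot: [0.008, -0.631, 0.776, -0.007]
contact_force: [-0.4, 0.3, -0.2]
width: 0.0851
```

```bash
python3 go.py .547 -.182 .16 -102; python3 - <<'E'
from h import *
a=manip.get_image("scene");b=manip.get_image("top")
cv2.imwrite("pics/s3.png",np.hstack([cv2.resize(a[230:330,240:380],(560,400),interpolation=2),cv2.resize(b[190:290,290:400],(440,400),interpolation=2)])[:,:800,::-1])
E
```

```text
clock 8.52 pos [567.1 -84.8 178.8] jaw -101.78 q [-0.27  0.32  1.65  0.01  1.16  1.5 ] F [-0.4  0.3 -0.2] w 85.1
rot [-1.18  0.24  0.22] then shift mm [99.2 -0.6 18.8] | unturned [99.3  0.2 18.4]
```

View pics/s3.png

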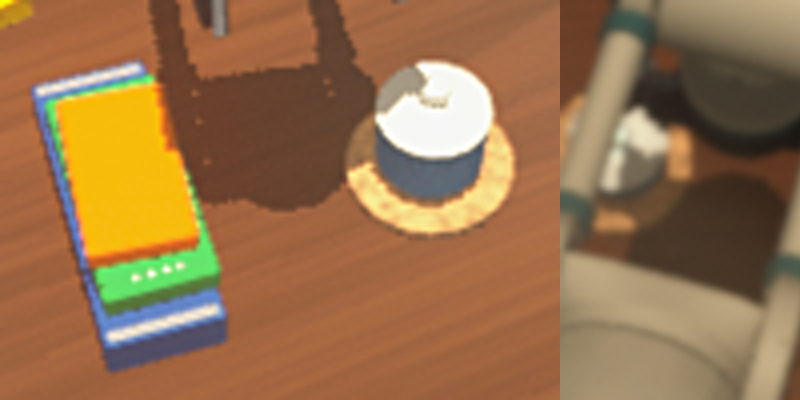

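The bowl stands upright on the coaster and looks centred: lid centre at crop (434,107), coaster centre at about (431,175). The drive is fully visible on top of the pile.

```bash
python3 - <<'E'
from fit import *
S=lambda p:np.array(p)/4+[240,230]-.38
x0=[.55,-.18,-.1]
print("bowl",unproj("scene",S((434,107)),.061), "coaster scene .5829 -.0155")
print("drive",*fit("scene",{0:S((199,235)),1:S((87,257)),2:S((55,100)),3:S((157,82))},.104,.06,.062,x0))
print("bank",*fit("scene",{0:S((219,270)),1:S((101,296)),3:S((154,76))},.138,.064,.046,x0))
print("switch",*fit("scene",{0:S((226,316)),1:S((105,344)),2:S((35,90))},.18,.066,.028,x0))
E
```

```text
bowl [[ 0.58089211 -0.01364272]] coaster scene .5829 -.0155
drive [  0.5449  -0.1823 -11.6821] [ 0.1 -0.2 -0.3  0.2 -0.6  0.3  0.8 -0.3]
bank [ 0.5439 -0.1806 -8.7708] [ 0.1 -0.  -0.2  1.1  0.1 -1.3]
switch [ 0.5405 -0.1819 -8.929 ] [ 0.4  0.1  0.   1.  -0.4 -1.4]
```

{"fn": "send_rows", "kwargs": {
  "plan": [
    {"linear": [0.03, 0, 0.005], "delta_rot": [-1, 0, 0.2], "fingers": 0.085},
    {"linear": [0.035, 0, 0.01], "delta_rot": [0, 0, 0], "fingers": 0.085},
    {"linear": [0.025, 0, 0.015], "delta_rot": [0, 0, 0], "fingers": 0.085},
    {"linear": [0.005, 0, 0.01], "delta_rot": [0, 0, 0], "fingers": 0.085}
  ]
}}

```text
clock: 8.95
position: [0.5488, -0.182, 0.14]
ee_rot: [0.005, -0.628, 0.778, -0.003]
contact_force: [0.4, 0.6, 0.3]
width: 0.0852
```

```bash
python3 go.py .5455 -.182 .11 -101.7
```

```text
clock 8.95 pos [ 548.8 -182.   140. ] jaw -102.16 q [-0.44  0.36  1.68  0.01  1.09  1.34] F [0.4 0.6 0.3] w 85.2
rot [-0.58  0.2  -0.46] then shift mm [ 0.7  3.3 30. ] | unturned [ 0.8  3.6 30. ]
```

{"fn": "send_rows", "kwargs": {
  "plan": [
    {"linear": [0.001, 0.003, 0.012], "delta_rot": [-0.5, 0.2, -0.5], "fingers": 0.085},
    {"linear": [0, 0.001, 0.015], "delta_rot": [0, 0, 0], "fingers": 0.085},
    {"linear": [0, 0.0005, 0.012], "delta_rot": [0, 0, 0], "fingers": 0.085}
  ]
}}

```text
clock: 9.2
position: [0.5445, -0.1818, 0.099]
ee_rot: [0.001, -0.631, 0.776, -0.0]
contact_force: [1.0, 0.6, 1.0]
width: 0.0849
```

```bash
python3 go.py .5455 -.182 .0735 -101.7
```

```text
clock 9.20 pos [ 544.5 -181.8   99. ] jaw -101.81 q [-0.44  0.4   1.74  0.    1.    1.33] F [1.  0.6 1. ] w 84.9
rot [-0.1   0.07 -0.11] then shift mm [ 0.  -1.  25.5] | unturned [ 0.1 -0.9 25.5]
```

{"fn": "send_rows", "kwargs": {
  "plan": [
    {"linear": [0, -0.001, 0.011], "delta_rot": [-0.1, 0, -0.1], "fingers": 0.085},
    {"linear": [0, 0, 0.01], "delta_rot": [0, 0, 0], "fingers": 0.085}
  ]
}}

```text
clock: 9.37
position: [0.5452, -0.179, 0.0755]
ee_rot: [0.0, -0.632, 0.775, 0.002]
contact_force: [0.5, -0.6, -0.7]
width: 0.0849
```

```bash
python3 go.py .5455 -.182 .0735 -101.7
```

```text
clock 9.37 pos [ 545.2 -179.    75.5] jaw -101.61 q [-0.44  0.43  1.76  0.    0.95  1.33] F [ 0.5 -0.6 -0.7] w 84.9
rot [0.14 0.17 0.09] then shift mm [ 2.9 -0.9  2. ] | unturned [ 2.9 -0.9  2. ]
```

{"fn": "send_rows", "kwargs": {
  "plan": [
    {"linear": [0.003, -0.001, 0.002], "delta_rot": [0.1, 0.1, 0.1], "fingers": 0.072}
  ]
}}

```text
clock: 9.45
position: [0.5445, -0.1801, 0.0713]
ee_rot: [-0.0, -0.632, 0.775, 0.003]
contact_force: [0.5, -0.1, 0.2]
width: 0.0749
```

```bash
python3 go.py .5455 -.182 .0735 -101.7
```

```text
clock 9.45 pos [ 544.5 -180.1   71.3] jaw -101.63 q [-0.44  0.44  1.76  0.    0.95  1.33] F [ 0.5 -0.1  0.2] w 74.9
rot [0.28 0.16 0.07] then shift mm [ 1.6 -1.3 -2.2] | unturned [ 1.6 -1.3 -2.2]
```

{"fn": "send_rows", "kwargs": {
  "plan": [
    {"linear": [0.002, -0.001, -0.003], "delta_rot": [0.3, 0.1, 0], "fingers": 0.05},
    {"linear": [0.001, 0, 0], "delta_rot": [0, 0, 0], "fingers": 0.05}
  ],
  "force": 30
}}

```text
clock: 9.62
position: [0.5451, -0.182, 0.0737]
ee_rot: [0.0, -0.632, 0.775, 0.001]
contact_force: [-1.2, 2.3, 10.9]
width: 0.0591
```

```bash
python3 go.py .5455 -.182 .0735 -101.7
```

```text
clock 9.62 pos [ 545.1 -182.    73.7] jaw -101.54 q [-0.44  0.43  1.76  0.    0.95  1.33] F [-1.2  2.3 10.9] w 59.1
rot [0.07 0.11 0.16] then shift mm [-0.1 -0.4  0.2] | unturned [-0.1 -0.4  0.2]
```

{"fn": "send_rows", "kwargs": {
  "plan": [
    {"linear": [0, 0, -0.001], "delta_rot": [0, 0, 0], "fingers": 0.05},
    {"linear": [0, 0, -0.008], "delta_rot": [0, 0, 0], "fingers": 0.05},
    {"linear": [0, 0, -0.015], "delta_rot": [0, 0, 0], "fingers": 0.05},
    {"linear": [0, 0, -0.02], "delta_rot": [0, 0, 0], "fingers": 0.05}
  ]
}}

```text
clock: 9.95
position: [0.5434, -0.1811, 0.1176]
ee_rot: [-0.001, -0.633, 0.775, 0.004]
contact_force: [-0.2, -1.1, -1.6]
width: 0.059
```

```bash
python3 go.py .553 .1875 .17 -97; python3 - <<'E'
from h import *
a=manip.get_image("scene")
cv2.imwrite("pics/s4.png",cv2.resize(a[180:340,190:310],(600,800),interpolation=2)[200:800,:,::-1])
E
```

```text
clock 9.95 pos [ 543.4 -181.1  117.6] jaw -101.52 q [-0.44  0.39  1.71  0.    1.05  1.33] F [-0.2 -1.1 -1.6] w 59.0
rot [ 0.38  0.2  -4.52] then shift mm [-367.    35.4  -52.4] | unturned [-363.3   64.6  -50.8]
```

View pics/s4.png

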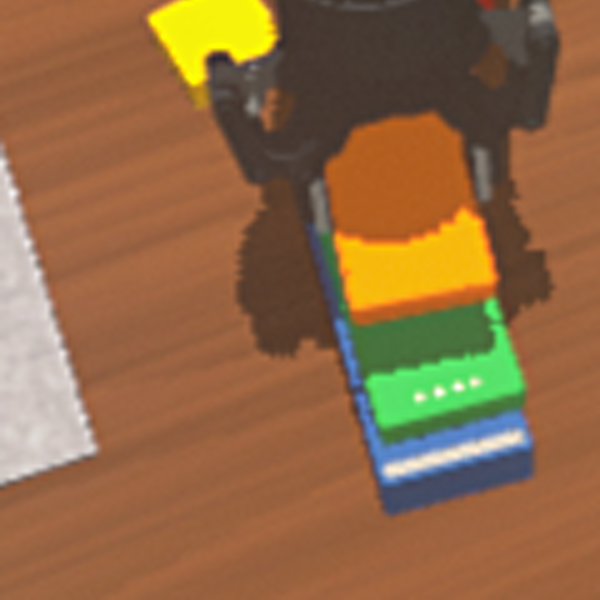

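The drive is held level and the bank and switch haven't moved. Now a closer look at the cradle and charger, using the first pictures.

```bash
python3 - <<'E'
from h import *
a=cv2.imread("pics/scene0.png");b=cv2.imread("pics/top0.png")
f=lambda i,u,v:cv2.resize(i[v:v+60,u:u+80],(400,300),interpolation=2)
cv2.imwrite("pics/pl.png",np.vstack([np.hstack([f(a,378,203),f(b,185,211)]),np.hstack([f(a,408,156),f(b,120,250)])]))
E
```

```text
(no output)
```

View pics/pl.png

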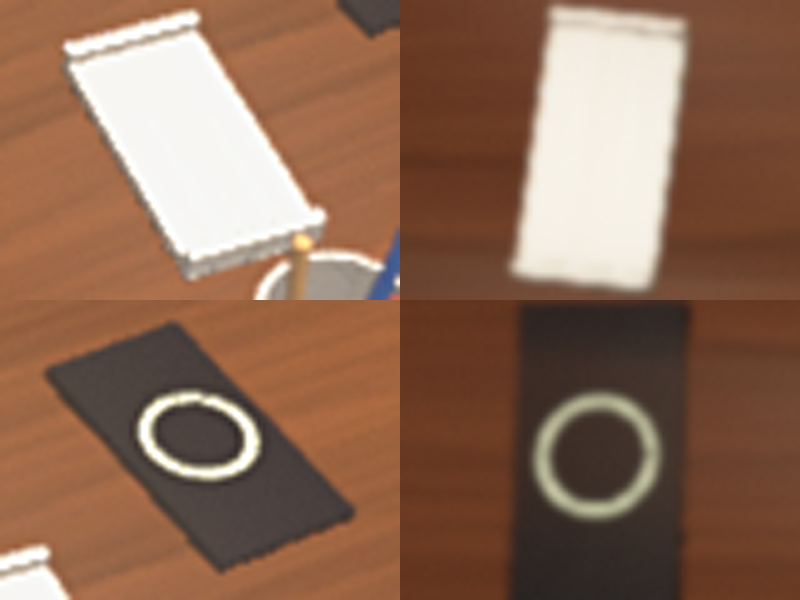

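```bash
python3 - <<'E'
from fit import *
g=lambda p,o,c:(np.array(p)-c)/5+o-.4
s=lambda p:g(p,np.array([378,203]),[0,0]);t=lambda p:g(p,np.array([185,211]),[400,0])
x0=[.55,.19,-.1]
print("cradle scene",*fit("scene",{2:s((67,43)),3:s((197,12)),0:s((325,213)),1:s((187,257))},.14,.07,.018,x0))
print("cradle top",*fit("top",{0:t((550,8)),1:t((687,22)),2:t((653,287)),3:t((512,268))},.14,.07,.018,x0))
s=lambda p:g(p,np.array([408,156]),[0,300]);t=lambda p:g(p,np.array([120,250]),[400,300])
print("charger scene",*fit("scene",{2:s((45,373)),3:s((178,322)),0:s((355,513)),1:s((222,568))},.16,.086,.008,[.45,.35,0]))
print("ring",unproj("scene",s((200,435)),.008),unproj("top",t((597,456)),.008))
E
python3 go.py .553 .1875 .17 -97
```

```text
cradle scene [ 0.5491  0.1914 -7.3072] [ 0.  -0.3 -0.4 -0.6 -0.1  1.1  0.4 -0.3]
cradle top [ 0.5521  0.1883 -6.266 ] [ 0.4 -0.5 -0.1 -0.4 -0.6  0.1  0.3  0.9]
charger scene [0.4489 0.3545 0.5953] [-0.1 -0.5 -0.3  0.1  0.6  0.2 -0.2  0.1]
ring [[0.44616401 0.35801186]] [[0.4472843  0.35433804]]
clock 10.00 pos [ 546.1 -182.3  122.4] jaw -101.52 q [-0.44  0.38  1.7   0.    1.06  1.33] F [ 1.2 -0.4  0.9] w 59.1
rot [-0.1   0.06 -4.52] then shift mm [-367.9   38.2  -47.6] | unturned [-363.8   67.   -47.3]
```

{"fn": "send_rows", "kwargs": {
  "plan": [
    {"linear": [-0.01, 0, -0.02], "delta_rot": [0, 0, -4.5], "fingers": 0.05},
    {"linear": [-0.025, 0.003, -0.02], "delta_rot": [0, 0, 0], "fingers": 0.05},
    {"linear": [-0.035, 0.003, 0], "delta_rot": [0, 0, 0], "fingers": 0.05},
    {"linear": [-0.035, 0.003, 0], "delta_rot": [0, 0, 0], "fingers": 0.05},
    {"linear": [-0.035, 0.003, 0], "delta_rot": [0, 0, 0], "fingers": 0.05},
    {"linear": [-0.035, 0.003, 0], "delta_rot": [0, 0, 0], "fingers": 0.05},
    {"linear": [-0.035, 0.003, 0], "delta_rot": [0, 0, 0], "fingers": 0.05},
    {"linear": [-0.035, 0.003, 0], "delta_rot": [0, 0, 0], "fingers": 0.05},
    {"linear": [-0.035, 0.003, 0], "delta_rot": [0, 0, 0], "fingers": 0.05},
    {"linear": [-0.03, 0.003, 0], "delta_rot": [0, 0, 0], "fingers": 0.05}
  ]
}}

```text
clock: 10.83
position: [0.5647, 0.1314, 0.1737]
ee_rot: [0.008, -0.659, 0.752, -0.013]
contact_force: [0.1, -0.1, -1.1]
width: 0.0593
```

```bash
python3 go.py .551 .1895 .08 -96.8
```

```text
clock 10.83 pos [564.7 131.4 173.7] jaw -97.57 q [ 0.12  0.33  1.64 -0.01  1.14  1.82] F [ 0.1 -0.1 -1.1] w 59.3
rot [-1.67 -0.29 -0.76] then shift mm [-56.   20.5  93.7] | unturned [-56.2  24.   92.7]
```

{"fn": "send_rows", "kwargs": {
  "plan": [
    {"linear": [-0.025, 0.01, 0], "delta_rot": [-1.5, -0.3, -0.8], "fingers": 0.05},
    {"linear": [-0.022, 0.008, 0.01], "delta_rot": [0, 0, 0], "fingers": 0.05},
    {"linear": [-0.007, 0.003, 0.025], "delta_rot": [0, 0, 0], "fingers": 0.05},
    {"linear": [0, 0, 0.025], "delta_rot": [0, 0, 0], "fingers": 0.05}
  ]
}}

```text
clock: 11.17
position: [0.5558, 0.1995, 0.1205]
ee_rot: [0.011, -0.667, 0.745, -0.005]
contact_force: [-0.5, -0.1, -2.0]
width: 0.059
```

```bash
python3 go.py .551 .1895 .06 -96.8
```

```text
clock 11.17 pos [555.8 199.5 120.5] jaw -96.31 q [0.23 0.39 1.69 0.   1.03 1.9 ] F [-0.5 -0.1 -2. ] w 59.0
rot [-1.25  0.61  0.48] then shift mm [10.5  3.6 60.5] | unturned [11.1  5.  60.3]
```

{"fn": "send_rows", "kwargs": {
  "plan": [
    {"linear": [0.01, 0.004, 0.01], "delta_rot": [-1.2, 0.6, 0.5], "fingers": 0.05},
    {"linear": [0, 0, 0.02], "delta_rot": [0, 0, 0], "fingers": 0.05},
    {"linear": [0, 0, 0.015], "delta_rot": [0, 0, 0], "fingers": 0.05}
  ]
}}

```text
clock: 11.42
position: [0.5498, 0.19, 0.074]
ee_rot: [-0.001, -0.665, 0.747, -0.0]
contact_force: [-0.7, -0.3, -1.0]
width: 0.059
```

```bash
python3 go.py .551 .1895 .052 -96.8;python3 - <<'E'
from h import *
a=manip.get_image("scene")
cv2.imwrite("pics/s5.png",cv2.resize(a[180:280,365:485],(720,600),interpolation=2)[:,:,::-1])
E
```

```text
clock 11.42 pos [549.8 190.   74. ] jaw -96.69 q [ 0.21  0.44  1.75 -0.    0.96  1.9 ] F [-0.7 -0.3 -1. ] w 59.0
rot [ 0.04 -0.09  0.11] then shift mm [ 0.4 -1.3 22. ] | unturned [ 0.3 -1.3 22. ]
```

View pics/s5.png

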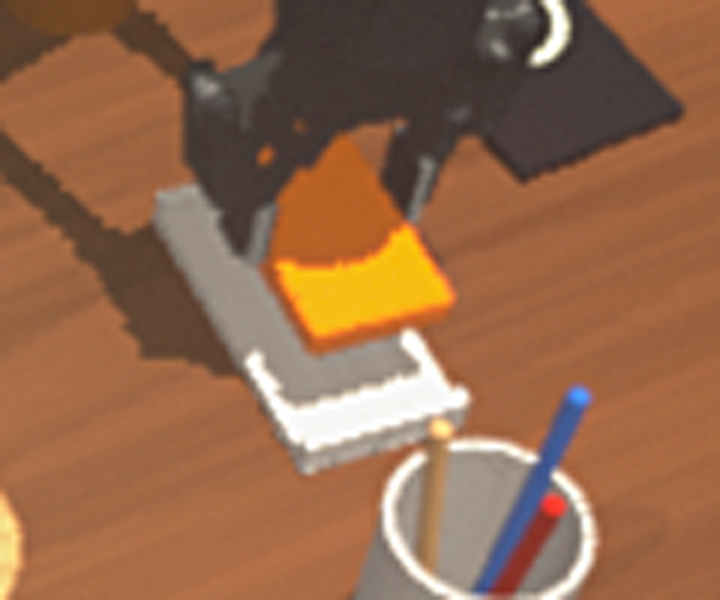

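The held drive is above the cradle, clear of the pen cup. Its near corners are at (316,338) and (455,292), and I'll check them against the cradle.

```bash
python3 - <<'E'
from fit import *
s=lambda p:np.array(p)/6+[365,180]-.4
print("drive",*fit("scene",{1:s((316,338)),0:s((455,293))},.104,.06,.0623,[.55,.19,-.1]))
print("cradle",*fit("scene",{2:s((155,198)),1:s((301,450)),0:s((467,393))},.14,.07,.018,[.55,.19,-.1]))
E
```

```text
drive [ 0.5485  0.1883 -4.0798] [ 0.1 -0.  -0.1  0. ]
cradle [ 0.5494  0.1891 -5.8022] [-0.7 -0.9  0.8 -0.3 -0.1  1.1]
```

{"fn": "send_rows", "kwargs": {
  "plan": [
    {"linear": [0, -0.001, 0.013], "delta_rot": [0, 0, -0.2], "fingers": 0.05},
    {"linear": [0, 0, 0.013], "delta_rot": [0, 0, 0], "fingers": 0.05}
  ]
}}

```text
clock: 11.63
position: [0.551, 0.1876, 0.0475]
ee_rot: [-0.002, -0.665, 0.747, -0.0]
contact_force: [0.1, -0.4, -1.4]
width: 0.0587
```

```bash
python3 go.py .5505 .1895 .0377 -96.4
```

```text
clock 11.63 pos [551.  187.6  47.5] jaw -96.59 q [ 0.21  0.47  1.77 -0.    0.9   1.9 ] F [ 0.1 -0.4 -1.4] w 58.7
rot [ 0.11 -0.19 -0.19] then shift mm [-1.8  0.7  9.8] | unturned [-1.9  0.7  9.8]
```

{"fn": "send_rows", "kwargs": {
  "plan": [
    {"linear": [-0.002, 0.0005, 0.005], "delta_rot": [0.1, -0.2, -0.2], "fingers": 0.05}
  ]
}}

```text
clock: 11.72
position: [0.5506, 0.1885, 0.042]
ee_rot: [-0.001, -0.666, 0.746, 0.0]
contact_force: [-0.9, -0.7, -1.1]
width: 0.059
```

{"fn": "send_rows", "kwargs": {
  "plan": [
    {"linear": [-0.0005, 0.0005, 0.002], "delta_rot": [0, 0, 0], "fingers": 0.05}
  ]
}}

```text
clock: 11.8
position: [0.5502, 0.1884, 0.0401]
ee_rot: [-0.001, -0.666, 0.746, 0.0]
contact_force: [-0.2, -0.6, -0.7]
width: 0.0592
```

```bash
python3 go.py .5505 .1895 .0377 -96.4
```

```text
clock 11.80 pos [550.2 188.4  40.1] jaw -96.50 q [ 0.21  0.48  1.78 -0.    0.88  1.89] F [-0.2 -0.6 -0.7] w 59.2
rot [ 0.13 -0.06 -0.1 ] then shift mm [-1.2 -0.1  2.4] | unturned [-1.2 -0.1  2.4]
```

{"fn": "send_rows", "kwargs": {
  "plan": [
    {"linear": [-0.001, 0, 0.0015], "delta_rot": [0.1, 0, 0], "fingers": 0.05}
  ]
}}

```text
clock: 11.88
position: [0.5507, 0.1889, 0.0391]
ee_rot: [-0.001, -0.666, 0.746, -0.0]
contact_force: [0.2, 0.5, -0.8]
width: 0.0589
```

{"fn": "send_rows", "kwargs": {
  "plan": [
    {"linear": [0, 0, 0.001], "delta_rot": [0, 0, 0], "fingers": 0.05}
  ]
}}

```text
clock: 11.97
position: [0.5511, 0.1888, 0.0388]
ee_rot: [-0.0, -0.665, 0.746, -0.001]
contact_force: [0.1, 0.4, -1.5]
width: 0.0591
```

```bash
python3 go.py .5505 .1895 .0377 -96.4
```

```text
clock 11.97 pos [551.1 188.8  38.8] jaw -96.56 q [ 0.21  0.48  1.78 -0.    0.88  1.9 ] F [ 0.1  0.4 -1.5] w 59.1
rot [-0.04 -0.05 -0.16] then shift mm [-0.6  0.7  1.1] | unturned [-0.6  0.7  1.1]
```

{"fn": "send_rows", "kwargs": {
  "plan": [
    {"linear": [-0.0005, 0.0005, 0.002], "delta_rot": [0, 0, -0.1], "fingers": 0.05}
  ]
}}

```text
clock: 12.05
position: [0.5515, 0.1893, 0.0378]
ee_rot: [0.001, -0.666, 0.746, -0.001]
contact_force: [0.4, -1.0, 0.7]
width: 0.0589
```

{"fn": "send_rows", "kwargs": {
  "plan": [
    {"linear": [0, 0, 0.001], "delta_rot": [0, 0, 0], "fingers": 0.05}
  ]
}}

```text
clock: 12.13
position: [0.5515, 0.1893, 0.0377]
ee_rot: [0.001, -0.666, 0.746, -0.001]
contact_force: [-2.2, -0.0, 4.4]
width: 0.0592
```

```bash
python3 go.py .5505 .1895 .0377 -96.4
```

```text
clock 12.13 pos [551.5 189.3  37.7] jaw -96.46 q [ 0.21  0.49  1.78 -0.    0.87  1.9 ] F [-2.2 -0.   4.4] w 59.2
rot [-0.17 -0.02 -0.06] then shift mm [-0.1  1.1  0. ] | unturned [-0.1  1.1  0. ]
```

{"fn": "send_rows", "kwargs": {
  "plan": [
    {"linear": [0, 0, 0], "delta_rot": [0, 0, 0], "fingers": 0.083},
    {"linear": [0, 0, 0], "delta_rot": [0, 0, 0], "fingers": 0.083},
    {"linear": [0, 0, 0], "delta_rot": [0, 0, 0], "fingers": 0.083},
    {"linear": [0, 0, -0.01], "delta_rot": [0, 0, 0], "fingers": 0.083},
    {"linear": [0, 0, -0.02], "delta_rot": [0, 0, 0], "fingers": 0.083},
    {"linear": [0, 0.001, -0.03], "delta_rot": [0, 0, 0], "fingers": 0.083},
    {"linear": [0, 0.001, -0.03], "delta_rot": [0, 0, 0], "fingers": 0.083}
  ]
}}

```text
clock: 12.72
position: [0.5461, 0.1891, 0.1272]
ee_rot: [-0.004, -0.666, 0.746, 0.001]
contact_force: [0.1, -0.6, -0.8]
width: 0.0829
```

```bash
python3 go.py .545 -.181 .16 -98.2
```

```text
clock 12.72 pos [546.1 189.1 127.2] jaw -96.44 q [ 0.21  0.38  1.69 -0.    1.08  1.9 ] F [ 0.1 -0.6 -0.8] w 82.9
rot [ 0.4  -0.22  1.76] then shift mm [366.5 -51.7 -32.8] | unturned [368.  -40.2 -31.7]
```

{"fn": "send_rows", "kwargs": {
  "plan": [
    {"linear": [0.01, 0, -0.03], "delta_rot": [0.4, -0.2, 1.8], "fingers": 0.085},
    {"linear": [0.03, -0.004, -0.01], "delta_rot": [0, 0, 0], "fingers": 0.085},
    {"linear": [0.036, -0.005, 0], "delta_rot": [0, 0, 0], "fingers": 0.085},
    {"linear": [0.036, -0.005, 0], "delta_rot": [0, 0, 0], "fingers": 0.085},
    {"linear": [0.036, -0.005, 0], "delta_rot": [0, 0, 0], "fingers": 0.085},
    {"linear": [0.036, -0.005, 0], "delta_rot": [0, 0, 0], "fingers": 0.085},
    {"linear": [0.036, -0.005, 0], "delta_rot": [0, 0, 0], "fingers": 0.085},
    {"linear": [0.036, -0.005, 0], "delta_rot": [0, 0, 0], "fingers": 0.085}
  ]
}}

```text
clock: 13.38
position: [0.5505, -0.0697, 0.1856]
ee_rot: [0.013, -0.659, 0.752, -0.008]
contact_force: [1.2, 0.2, 0.6]
width: 0.0852
```

```bash
python3 go.py .545 -.181 .14 -98.2; python3 - <<'E'
from h import *
a=manip.get_image("scene")
cv2.imwrite("pics/s6.png",np.hstack([cv2.resize(a[200:280,380:470],(450,400),interpolation=2),cv2.resize(a[250:330,245:315],(350,400),interpolation=2)])[:,:,::-1])
E
```

```text
clock 13.38 pos [550.5 -69.7 185.6] jaw -97.50 q [-0.26  0.28  1.68  0.01  1.15  1.44] F [1.2 0.2 0.6] w 85.2
rot [-1.67  0.52  0.69] then shift mm [110.9 -10.4  45.6] | unturned [111.4  -7.8  44.9]
```

View pics/s6.png

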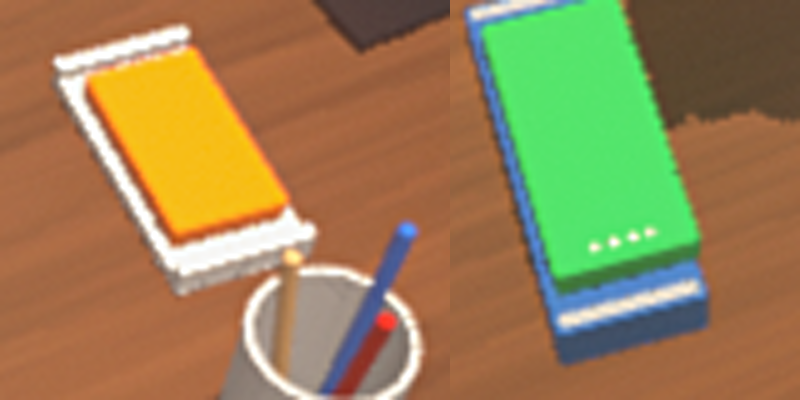

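The drive lies in the cradle between the lips. The bank, with 4 dots on top, is now exposed. Fitting both.

```bash
python3 - <<'E'
from fit import *
s=lambda p:np.array(p)/5+[380,200]-.4
b=lambda p:(np.array(p)-[450,0])/5+[245,250]-.4
print("drive",*fit("scene",{2:s((87,83)),3:s((190,48)),0:s((288,203)),1:s((175,236))},.104,.06,.026,[.55,.19,-.1]))
print("cradle",*fit("scene",{2:s((55,62)),3:s((187,28)),0:s((315,229)),1:s((177,268))},.14,.07,.018,[.55,.19,-.1]))
print("bank",*fit("scene",{2:b((482,26)),0:b((697,240)),1:b((558,283))},.138,.064,.046,[.55,-.18,-.1]))
E
```

```text
drive [ 0.5535  0.1881 -6.5939] [-1.2 -0.9  0.4  0.1  0.6  0.4  0.1  0.3]
cradle [ 0.5492  0.1911 -7.0714] [ 0.2 -1.  -0.6 -0.7 -0.1  0.9  0.4  0.6]
bank [ 0.5466 -0.1807 -8.3598] [-0.3  0.   1.1  0.4 -0.8 -0.4]
```

{"fn": "send_rows", "kwargs": {
  "plan": [
    {"linear": [0.03, -0.002, 0], "delta_rot": [-1.6, 0.5, 0.6], "fingers": 0.085},
    {"linear": [0.035, -0.003, 0.01], "delta_rot": [0, 0, 0], "fingers": 0.085},
    {"linear": [0.03, -0.003, 0.015], "delta_rot": [0, 0, 0], "fingers": 0.085},
    {"linear": [0.01, 0, 0.01], "delta_rot": [0, 0, 0], "fingers": 0.085},
    {"linear": [0, 0, 0.01], "delta_rot": [0, 0, 0], "fingers": 0.085}
  ]
}}

```text
clock: 13.85
position: [0.5468, -0.1914, 0.147]
ee_rot: [0.001, -0.652, 0.758, -0.009]
contact_force: [0.6, 0.6, -0.2]
width: 0.0848
```

```bash
python3 go.py .546 -.181 .09 -98.2
```

```text
clock 13.85 pos [ 546.8 -191.4  147. ] jaw -98.65 q [-0.45  0.35  1.68 -0.01  1.09  1.27] F [ 0.6  0.6 -0.2] w 84.8
rot [-0.89 -0.6  -0.45] then shift mm [-10.2   2.2  57. ] | unturned [-10.8   3.2  56.8]
```

{"fn": "send_rows", "kwargs": {
  "plan": [
    {"linear": [-0.01, 0.002, 0.01], "delta_rot": [-0.9, -0.6, -0.4], "fingers": 0.085},
    {"linear": [0, 0, 0.02], "delta_rot": [0, 0, 0], "fingers": 0.085},
    {"linear": [0, 0, 0.02], "delta_rot": [0, 0, 0], "fingers": 0.085}
  ]
}}

```text
clock: 14.1
position: [0.5478, -0.1777, 0.0971]
ee_rot: [0.002, -0.654, 0.756, -0.0]
contact_force: [0.1, 0.2, -0.1]
width: 0.0852
```

```bash
python3 go.py .546 -.181 .057 -98.2
```

```text
clock 14.10 pos [ 547.8 -177.7   97.1] jaw -98.31 q [-0.44  0.41  1.73  0.    1.    1.28] F [ 0.1  0.2 -0.1] w 85.2
rot [-0.16  0.18 -0.11] then shift mm [ 3.5  1.3 40.1] | unturned [ 3.6  1.4 40.1]
```

{"fn": "send_rows", "kwargs": {
  "plan": [
    {"linear": [0.0035, 0.001, 0.012], "delta_rot": [-0.1, 0.2, -0.1], "fingers": 0.085},
    {"linear": [0, 0, 0.015], "delta_rot": [0, 0, 0], "fingers": 0.085}
  ]
}}

```text
clock: 14.27
position: [0.5458, -0.175, 0.0677]
ee_rot: [0.001, -0.656, 0.755, 0.002]
contact_force: [0.6, 0.1, -0.2]
width: 0.0852
```

```bash
python3 go.py .546 -.181 .057 -98.2
```

```text
clock 14.27 pos [ 545.8 -175.    67.7] jaw -98.00 q [-0.43  0.44  1.77  0.    0.94  1.28] F [ 0.6  0.1 -0.2] w 85.2
rot [0.15 0.2  0.2 ] then shift mm [ 5.9 -1.  10.7] | unturned [ 5.9 -1.  10.7]
```

{"fn": "send_rows", "kwargs": {
  "plan": [
    {"linear": [0.006, -0.001, 0], "delta_rot": [0.1, 0.2, 0.2], "fingers": 0.085},
    {"linear": [0.001, 0, 0.005], "delta_rot": [0, 0, 0], "fingers": 0.085}
  ]
}}

```text
clock: 14.43
position: [0.5443, -0.1764, 0.0599]
ee_rot: [-0.001, -0.656, 0.755, 0.004]
contact_force: [1.6, -1.1, 0.3]
width: 0.085
```

```bash
python3 go.py .546 -.181 .057 -98.2
```

```text
clock 14.43 pos [ 544.3 -176.4   59.9] jaw -97.97 q [-0.44  0.45  1.78  0.    0.92  1.27] F [ 1.6 -1.1  0.3] w 85.0
rot [0.44 0.23 0.23] then shift mm [ 4.3 -2.3  2.9] | unturned [ 4.3 -2.3  2.9]
```

{"fn": "send_rows", "kwargs": {
  "plan": [
    {"linear": [0.006, -0.003, 0.002], "delta_rot": [0.4, 0.3, 0.2], "fingers": 0.076}
  ]
}}

```text
clock: 14.52
position: [0.5457, -0.1806, 0.0572]
ee_rot: [-0.001, -0.656, 0.755, 0.001]
contact_force: [-0.7, 0.8, -0.8]
width: 0.0764
```

```bash
python3 go.py .546 -.181 .057 -98.2
```

```text
clock 14.52 pos [ 545.7 -180.6   57.2] jaw -98.07 q [-0.44  0.45  1.78 -0.    0.91  1.27] F [-0.7  0.8 -0.8] w 76.4
rot [0.19 0.03 0.13] then shift mm [ 0.4 -0.3  0.2] | unturned [ 0.4 -0.3  0.2]
```

{"fn": "send_rows", "kwargs": {
  "plan": [
    {"linear": [0.001, -0.0005, 0], "delta_rot": [0.2, 0, 0.1], "fingers": 0.055},
    {"linear": [0, 0, 0], "delta_rot": [0.1, 0, 0], "fingers": 0.055}
  ],
  "force": 40
}}

```text
clock: 14.68
position: [0.5476, -0.1816, 0.0581]
ee_rot: [0.001, -0.655, 0.755, -0.002]
contact_force: [-0.3, 0.4, -2.1]
width: 0.0624
```

```bash
python3 go.py .546 -.181 .057 -98.2
```

```text
clock 14.68 pos [ 547.6 -181.6   58.1] jaw -98.13 q [-0.44  0.45  1.78  0.    0.91  1.27] F [-0.3  0.4 -2.1] w 62.4
rot [-0.27 -0.02  0.07] then shift mm [-0.3  1.6  1.1] | unturned [-0.4  1.6  1.1]
```

{"fn": "send_rows", "kwargs": {
  "plan": [
    {"linear": [0, 0, -0.001], "delta_rot": [0, 0, 0], "fingers": 0.055},
    {"linear": [0, 0, -0.008], "delta_rot": [0, 0, 0], "fingers": 0.055},
    {"linear": [0, 0, -0.015], "delta_rot": [0, 0, 0], "fingers": 0.055},
    {"linear": [0, 0, -0.02], "delta_rot": [0, 0, 0], "fingers": 0.055}
  ]
}}

```text
clock: 15.02
position: [0.5441, -0.1801, 0.1008]
ee_rot: [-0.0, -0.655, 0.756, 0.002]
contact_force: [-0.3, 0.5, -2.4]
width: 0.0627
```

```bash
python3 go.py .4475 .355 .2 -89.5; python3 - <<'E'
from h import *
a=manip.get_image("scene")
cv2.imwrite("pics/s7.png",cv2.resize(a[220:330,230:320],(490,600),interpolation=2)[:,:,::-1])
E
```

```text
clock 15.02 pos [ 544.1 -180.1  100.8] jaw -98.18 q [-0.44  0.4   1.73  0.    1.01  1.27] F [-0.3  0.5 -2.4] w 62.7
rot [ 0.22  0.18 -8.68] then shift mm [-535.9   92.   -99.2] | unturned [-516.2  172.2  -97.1]
```

View pics/s7.png

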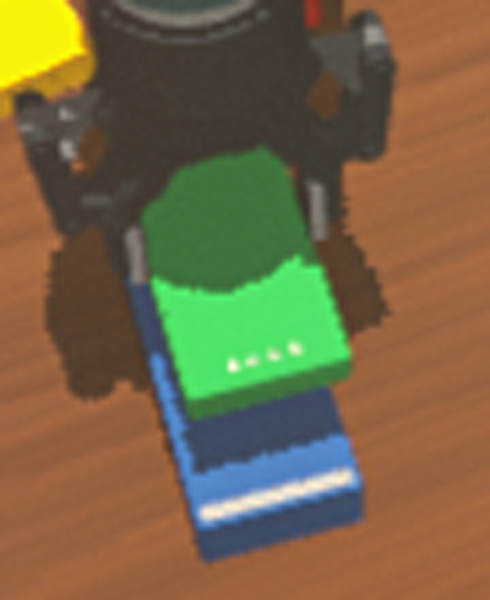

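The bank is lifted cleanly and the switch stayed put. Carrying it high towards the charger.

{"fn": "send_rows", "kwargs": {
  "plan": [
    {"linear": [0, 0, -0.03], "delta_rot": [0.2, 0.2, -4.3], "fingers": 0.055},
    {"linear": [-0.01, 0, -0.035], "delta_rot": [0, 0, -4.3], "fingers": 0.055},
    {"linear": [-0.03, 0.006, -0.02], "delta_rot": [0, 0, 0], "fingers": 0.055},
    {"linear": [-0.036, 0.006, 0], "delta_rot": [0, 0, 0], "fingers": 0.055},
    {"linear": [-0.036, 0.006, 0], "delta_rot": [0, 0, 0], "fingers": 0.055},
    {"linear": [-0.036, 0.006, 0], "delta_rot": [0, 0, 0], "fingers": 0.055},
    {"linear": [-0.036, 0.006, 0], "delta_rot": [0, 0, 0], "fingers": 0.055},
    {"linear": [-0.036, 0.006, 0], "delta_rot": [0, 0, 0], "fingers": 0.055},
    {"linear": [-0.036, 0.006, 0], "delta_rot": [0, 0, 0], "fingers": 0.055}
  ]
}}

```text
clock: 15.82
position: [0.5057, 0.0741, 0.1975]
ee_rot: [0.005, -0.707, 0.707, -0.013]
contact_force: [-0.0, 0.1, -2.3]
width: 0.0625
```

```bash
python3 go.py .4475 .355 .19 -89.5
```

```text
clock 15.82 pos [505.7  74.1 197.5] jaw -90.06 q [ 0.02  0.21  1.75 -0.01  1.16  1.59] F [-0.   0.1 -2.3] w 62.5
rot [-1.5  -0.65 -0.55] then shift mm [-281.4   55.8    7.5] | unturned [-280.9   58.6    2.8]
```

{"fn": "send_rows", "kwargs": {
  "plan": [
    {"linear": [-0.036, 0.007, 0], "delta_rot": [-1.4, -0.6, -0.5], "fingers": 0.055},
    {"linear": [-0.036, 0.007, 0], "delta_rot": [0, 0, 0], "fingers": 0.055},
    {"linear": [-0.036, 0.007, 0], "delta_rot": [0, 0, 0], "fingers": 0.055},
    {"linear": [-0.036, 0.007, 0], "delta_rot": [0, 0, 0], "fingers": 0.055},
    {"linear": [-0.036, 0.007, 0], "delta_rot": [0, 0, 0], "fingers": 0.055},
    {"linear": [-0.036, 0.007, 0], "delta_rot": [0, 0, 0], "fingers": 0.055},
    {"linear": [-0.03, 0.005, 0], "delta_rot": [0, 0, 0], "fingers": 0.055}
  ]
}}

```text
clock: 16.4
position: [0.4517, 0.332, 0.1988]
ee_rot: [-0.003, 0.709, -0.705, 0.001]
contact_force: [0.8, -1.0, -2.6]
width: 0.0629
```

```bash
python3 go.py .4475 .355 .1 -89.5
```

```text
clock 16.40 pos [451.7 332.  198.8] jaw -89.63 q [ 0.51  0.29  1.63 -0.    1.21  2.08] F [ 0.8 -1.  -2.6] w 62.9
rot [-0.35  0.12 -0.13] then shift mm [-23.    4.   98.8] | unturned [-22.8   4.6  98.9]
```

{"fn": "send_rows", "kwargs": {
  "plan": [
    {"linear": [-0.015, 0.003, 0.01], "delta_rot": [-0.3, 0.1, -0.1], "fingers": 0.055},
    {"linear": [-0.004, 0.001, 0.03], "delta_rot": [0, 0, 0], "fingers": 0.055},
    {"linear": [0, 0, 0.035], "delta_rot": [0, 0, 0], "fingers": 0.055},
    {"linear": [0, 0, 0.025], "delta_rot": [0, 0, 0], "fingers": 0.055}
  ]
}}

```text
clock: 16.73
position: [0.4506, 0.365, 0.1042]
ee_rot: [-0.013, 0.713, -0.701, 0.001]
contact_force: [-0.2, -0.1, -3.2]
width: 0.0627
```

```bash
python3 go.py .4475 .355 .07 -89.5
```

```text
clock 16.73 pos [450.6 365.  104.2] jaw -89.00 q [0.56 0.39 1.74 0.01 0.99 2.11] F [-0.2 -0.1 -3.2] w 62.7
rot [-1.1   0.95  0.49] then shift mm [10.   3.2 34.2] | unturned [10.5  3.9 34. ]
```

{"fn": "send_rows", "kwargs": {
  "plan": [
    {"linear": [0.009, 0.003, 0.01], "delta_rot": [-1.0, 0.9, 0.5], "fingers": 0.055},
    {"linear": [0.001, 0, 0.018], "delta_rot": [0, 0, 0], "fingers": 0.055}
  ]
}}

```text
clock: 16.9
position: [0.4463, 0.3545, 0.0734]
ee_rot: [0.001, 0.71, -0.704, -0.0]
contact_force: [0.8, 0.9, -3.0]
width: 0.0627
```

```bash
python3 go.py .4475 .355 .05 -89.5; python3 - <<'E'
from h import *
a=manip.get_image("scene")
cv2.imwrite("pics/s8.png",cv2.resize(a[130:230,400:500],(600,600),interpolation=2)[:,:,::-1])
E
```

```text
clock 16.90 pos [446.3 354.5  73.4] jaw -89.47 q [ 0.55  0.43  1.77 -0.    0.94  2.11] F [ 0.8  0.9 -3. ] w 62.7
rot [ 0.12 -0.11  0.03] then shift mm [-0.5 -1.2 23.4] | unturned [-0.5 -1.3 23.4]
```

View pics/s8.png

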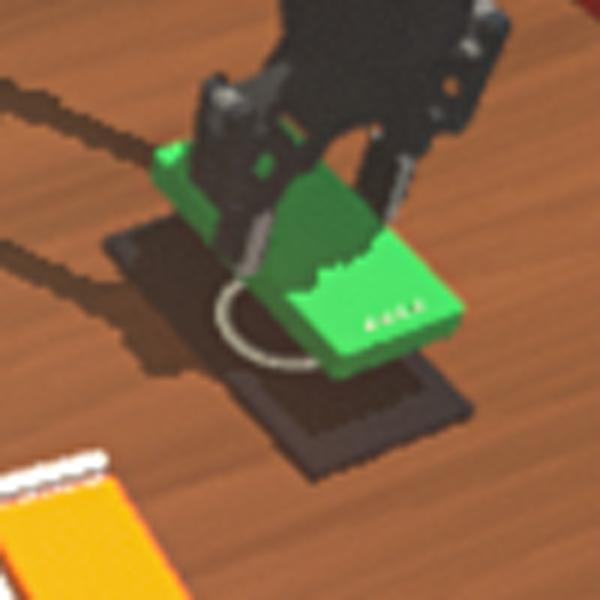

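The bank is above the charger, turned the same way, and its near corners are at (330,357) and (465,308).

```bash
python3 - <<'E'
from fit import *
s=lambda p:np.array(p)/6+[400,130]-.4
print("bank",*fit("scene",{2:s((153,168)),1:s((331,357)),0:s((465,309))},.138,.064,.0617,[.45,.355,0]))
print("charger",*fit("scene",{2:s((103,241)),1:s((314,473)),0:s((473,409))},.16,.086,.008,[.45,.355,0]))
E
python3 go.py .4475 .355 .038 -89.5
```

```text
bank [0.4467 0.3511 0.4758] [-0.9 -1.9  1.   0.9 -0.2  0.8]
charger [0.4472 0.3552 0.8262] [-0.5 -0.5 -0.2  0.4  0.7  0. ]
clock 16.95 pos [443.9 353.   69.3] jaw -89.49 q [ 0.55  0.43  1.78 -0.    0.94  2.11] F [-0.6 -0.1 -4.8] w 62.3
rot [ 0.49 -0.3   0.01] then shift mm [-2.  -3.7 31.3] | unturned [-2.1 -3.9 31.3]
```

{"fn": "send_rows", "kwargs": {
  "plan": [
    {"linear": [-0.002, -0.004, 0.008], "delta_rot": [0.5, -0.3, 0], "fingers": 0.055},
    {"linear": [0, 0, 0.013], "delta_rot": [0, 0, 0], "fingers": 0.055}
  ]
}}

```text
clock: 17.12
position: [0.4487, 0.3542, 0.0495]
ee_rot: [-0.0, 0.71, -0.705, 0.0]
contact_force: [0.9, 0.3, -2.0]
width: 0.0622
```

```bash
python3 go.py .4475 .355 .038 -89.4
```

```text
clock 17.12 pos [448.7 354.2  49.5] jaw -89.58 q [ 0.55  0.46  1.8  -0.    0.89  2.11] F [ 0.9  0.3 -2. ] w 62.2
rot [-0.05 -0.01 -0.18] then shift mm [-0.8  1.2 11.5] | unturned [-0.8  1.2 11.5]
```

{"fn": "send_rows", "kwargs": {
  "plan": [
    {"linear": [-0.001, 0.001, 0.006], "delta_rot": [0, 0, -0.2], "fingers": 0.055}
  ]
}}

```text
clock: 17.2
position: [0.4476, 0.3542, 0.0431]
ee_rot: [0.001, 0.711, -0.704, 0.0]
contact_force: [-0.2, -0.0, -2.7]
width: 0.0625
```

{"fn": "send_rows", "kwargs": {
  "plan": [
    {"linear": [0, 0, 0.002], "delta_rot": [0, 0, 0], "fingers": 0.055}
  ]
}}

```text
clock: 17.28
position: [0.4476, 0.3538, 0.0411]
ee_rot: [0.001, 0.71, -0.704, 0.0]
contact_force: [-1.2, -0.1, -3.3]
width: 0.0624
```

```bash
python3 go.py .4475 .355 .038 -89.4
```

```text
clock 17.28 pos [447.6 353.8  41.1] jaw -89.46 q [ 0.55  0.47  1.8  -0.    0.87  2.11] F [-1.2 -0.1 -3.3] w 62.4
rot [ 0.09 -0.13 -0.06] then shift mm [-1.2  0.   3.1] | unturned [-1.2  0.   3.1]
```

{"fn": "send_rows", "kwargs": {
  "plan": [
    {"linear": [-0.0015, 0, 0.002], "delta_rot": [0.1, -0.1, 0], "fingers": 0.055}
  ]
}}

```text
clock: 17.37
position: [0.4479, 0.355, 0.0397]
ee_rot: [-0.0, 0.71, -0.704, 0.0]
contact_force: [-0.3, -0.3, -3.0]
width: 0.0628
```

{"fn": "send_rows", "kwargs": {
  "plan": [
    {"linear": [-0.0005, 0, 0.002], "delta_rot": [0, 0, 0], "fingers": 0.055}
  ]
}}

```text
clock: 17.45
position: [0.4484, 0.3558, 0.0384]
ee_rot: [-0.001, 0.71, -0.704, 0.001]
contact_force: [0.3, -0.2, -2.3]
width: 0.0622
```

{"fn": "send_rows", "kwargs": {
  "plan": [
    {"linear": [0, 0, 0.001], "delta_rot": [0, 0, 0], "fingers": 0.055}
  ]
}}

```text
clock: 17.53
position: [0.4489, 0.356, 0.038]
ee_rot: [-0.001, 0.71, -0.704, 0.001]
contact_force: [0.5, -0.2, -3.5]
width: 0.0628
```

```bash
python3 go.py .4475 .355 .038 -89.4
```

```text
clock 17.53 pos [448.9 356.   38. ] jaw -89.52 q [ 0.55  0.47  1.81 -0.    0.86  2.11] F [ 0.5 -0.2 -3.5] w 62.8
rot [-0.15  0.04 -0.12] then shift mm [1.  1.4 0. ] | unturned [1.  1.4 0. ]
```

{"fn": "send_rows", "kwargs": {
  "plan": [
    {"linear": [0.001, 0.0015, 0.002], "delta_rot": [-0.1, 0, 0], "fingers": 0.055}
  ]
}}

```text
clock: 17.62
position: [0.4489, 0.356, 0.0378]
ee_rot: [-0.003, 0.71, -0.704, 0.001]
contact_force: [-0.3, 1.9, 12.6]
width: 0.0624
```

{"fn": "send_rows", "kwargs": {
  "plan": [
    {"linear": [0, 0, 0.0015], "delta_rot": [0, 0, 0], "fingers": 0.055}
  ]
}}

```text
clock: 17.7
position: [0.4489, 0.356, 0.0379]
ee_rot: [-0.003, 0.71, -0.704, 0.001]
contact_force: [-3.6, -2.2, 5.8]
width: 0.0624
```

```bash
python3 go.py .4475 .355 .036 -89.4
```

```text
clock 17.70 pos [448.9 356.   37.9] jaw -89.51 q [0.55 0.47 1.81 0.   0.86 2.11] F [-3.6 -2.2  5.8] w 62.4
rot [-0.29  0.18 -0.11] then shift mm [1.  1.5 1.9] | unturned [1.  1.5 1.9]
```

{"fn": "send_rows", "kwargs": {
  "plan": [
    {"linear": [0, 0, 0], "delta_rot": [0, 0, 0], "fingers": 0.085},
    {"linear": [0, 0, 0], "delta_rot": [0, 0, 0], "fingers": 0.085},
    {"linear": [0, 0, 0], "delta_rot": [0, 0, 0], "fingers": 0.085},
    {"linear": [0, 0, -0.01], "delta_rot": [0, 0, 0], "fingers": 0.085},
    {"linear": [0, 0, -0.02], "delta_rot": [0, 0, 0], "fingers": 0.085},
    {"linear": [0, 0.001, -0.03], "delta_rot": [0, 0, 0], "fingers": 0.085},
    {"linear": [0, 0.001, -0.04], "delta_rot": [0, 0, 0], "fingers": 0.085},
    {"linear": [0, 0.001, -0.04], "delta_rot": [0, 0, 0], "fingers": 0.085}
  ]
}}

```text
clock: 18.37
position: [0.4419, 0.3534, 0.1791]
ee_rot: [0.003, 0.71, -0.704, -0.001]
contact_force: [1.2, 0.9, -0.3]
width: 0.0849
```

```bash
python3 go.py .541 -.182 .18 -98.4
```

```text
clock 18.37 pos [441.9 353.4 179.1] jaw -89.52 q [0.55 0.32 1.64 0.   1.19 2.11] F [ 1.2  0.9 -0.3] w 84.9
rot [ 0.34 -0.23  8.88] then shift mm [ 515.2 -176.3   -0.9] | unturned [ 5.362e+02 -9.460e+01  4.000e-01]
```

{"fn": "send_rows", "kwargs": {
  "plan": [
    {"linear": [0, 0, -0.01], "delta_rot": [0.3, -0.2, 4.4], "fingers": 0.085},
    {"linear": [0.02, -0.006, -0.005], "delta_rot": [0, 0, 4.4], "fingers": 0.085},
    {"linear": [0.036, -0.012, 0], "delta_rot": [0, 0, 0], "fingers": 0.085},
    {"linear": [0.036, -0.012, 0], "delta_rot": [0, 0, 0], "fingers": 0.085},
    {"linear": [0.036, -0.012, 0], "delta_rot": [0, 0, 0], "fingers": 0.085},
    {"linear": [0.036, -0.012, 0], "delta_rot": [0, 0, 0], "fingers": 0.085},
    {"linear": [0.036, -0.012, 0], "delta_rot": [0, 0, 0], "fingers": 0.085},
    {"linear": [0.036, -0.012, 0], "delta_rot": [0, 0, 0], "fingers": 0.085},
    {"linear": [0.036, -0.012, 0], "delta_rot": [0, 0, 0], "fingers": 0.085},
    {"linear": [0.036, -0.012, 0], "delta_rot": [0, 0, 0], "fingers": 0.085},
    {"linear": [0.036, -0.012, 0], "delta_rot": [0, 0, 0], "fingers": 0.085}
  ]
}}

```text
clock: 19.28
position: [0.514, -0.0057, 0.2153]
ee_rot: [0.021, -0.657, 0.754, -0.005]
contact_force: [-0.0, 0.5, -0.7]
width: 0.0851
```

```bash
python3 go.py .541 -.182 .17 -98.4; python3 - <<'E'
from h import *
a=manip.get_image("scene")
f=lambda u,v,w,h,W,H:cv2.resize(a[v:v+h,u:u+w],(W,H),interpolation=2)
cv2.imwrite("pics/s9.png",np.hstack([f(408,150,80,60,400,300),f(245,245,60,80,0,0) if 0 else f(238,250,80,80,400,400)[100-100:300]]) [:,:,::-1]) if 0 else cv2.imwrite("pics/s9.png",np.hstack([f(400,140,80,80,400,400),f(238,250,80,80,400,400)])[:,:,::-1])
E
```

```text
clock 19.28 pos [514.   -5.7 215.3] jaw -97.86 q [-0.16  0.19  1.73  0.03  1.19  1.53] F [-0.   0.5 -0.7] w 85.1
rot [-2.06  1.47  0.51] then shift mm [170.5 -52.5  45.3] | unturned [172.1 -49.4  42.8]
```

View pics/s9.png

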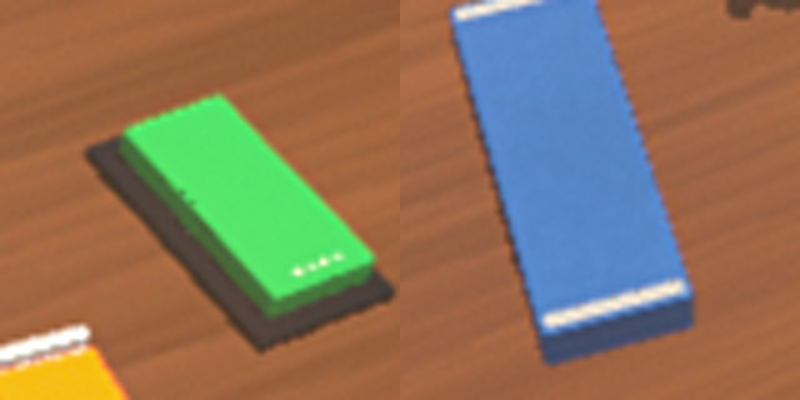

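The bank rests flat on the charger, square with it. The switch is bare, with top corners at (452,15), (540,332) and (692,292) in the right-hand crop.

```bash
python3 - <<'E'
from fit import *
s=lambda p:np.array(p)/5+[400,140]-.4
b=lambda p:(np.array(p)-[400,0])/5+[238,250]-.4
print("bank",*fit("scene",{2:s((122,133)),3:s((220,95)),0:s((375,262)),1:s((268,303))},.138,.064,.026,[.45,.355,0]))
print("charger",*fit("scene",{2:s((87,153)),1:s((262,348)),0:s((395,293))},.16,.086,.008,[.45,.355,0]))
print("switch",*fit("scene",{2:b((452,15)),0:b((692,292)),1:b((541,332))},.18,.066,.028,[.54,-.18,-.1]))
im=cv2.imread("pics/top0.png").astype(int)
a=cv2.imread("pics/scene0.png").astype(int)
# mat by colour: greyish light
for c,I,(u0,v0,u1,v1) in(("top",im,(415,235,475,335)),("scene",a,(140,235,220,335))):
    m=np.zeros((480,640),bool);sub=I[v0:v1,u0:u1];m[v0:v1,u0:u1]=(np.ptp(sub,axis=2)<32)&(sub.min(2)>85)
    m=cv2.morphologyEx(m.astype(np.uint8),3,np.ones((5,5)));print("mat",c,m.sum(),rect(c,m>0,.004))
E
python3 go.py .541 -.182 .17 -98.4
```

```text
bank [ 0.4487  0.3543 -0.5869] [-0.4 -0.5  0.1  0.2 -0.1  0.4  0.4 -0.1]
charger [0.449  0.3544 0.7158] [-0.5 -0.4 -0.2  0.2  0.7  0.2]
switch [ 0.5404 -0.1826 -8.4368] [-0.6 -1.6  0.5  0.6  0.1  0.7]
mat top 2773 [ 0.4396 -0.3689 -3.5548  0.2     0.0904]
mat scene 2999 [ 0.4457 -0.3687 -3.5776  0.2003  0.09  ]
clock 19.33 pos [516.2 -13.2 215.5] jaw -98.07 q [-0.17  0.2   1.72  0.02  1.19  1.53] F [ 1.5 -4.4  1.4] w 84.9
rot [-2.27  1.02  0.31] then shift mm [163.4 -49.2  45.5] | unturned [164.4 -46.5  44.4]
```

{"fn": "send_rows", "kwargs": {
  "plan": [
    {"linear": [0.03, -0.008, 0], "delta_rot": [-2.2, 1.0, 0.3], "fingers": 0.085},
    {"linear": [0.036, -0.011, 0.01], "delta_rot": [0, 0, 0], "fingers": 0.085},
    {"linear": [0.036, -0.011, 0.015], "delta_rot": [0, 0, 0], "fingers": 0.085},
    {"linear": [0.03, -0.01, 0.02], "delta_rot": [0, 0, 0], "fingers": 0.085}
  ]
}}

```text
clock: 19.67
position: [0.5394, -0.1547, 0.1774]
ee_rot: [0.005, -0.653, 0.757, -0.005]
contact_force: [0.1, 0.3, -0.6]
width: 0.0847
```

```bash
python3 go.py .5405 -.1825 .13 -98.3
```

```text
clock 19.67 pos [ 539.4 -154.7  177.4] jaw -98.46 q [-0.41  0.3   1.67  0.    1.15  1.31] F [ 0.1  0.3 -0.6] w 84.7
rot [-0.8  -0.   -0.16] then shift mm [27.4 -5.1 47.4] | unturned [27.3 -4.5 47.5]
```

{"fn": "send_rows", "kwargs": {
  "plan": [
    {"linear": [0.018, -0.003, 0.01], "delta_rot": [-0.7, 0, -0.2], "fingers": 0.085},
    {"linear": [0.003, 0, 0.025], "delta_rot": [0, 0, 0], "fingers": 0.085},
    {"linear": [0, 0, 0.03], "delta_rot": [0, 0, 0], "fingers": 0.085},
    {"linear": [0, 0, 0.02], "delta_rot": [0, 0, 0], "fingers": 0.085}
  ]
}}

```text
clock: 20.0
position: [0.5443, -0.1874, 0.094]
ee_rot: [0.002, -0.651, 0.759, -0.008]
contact_force: [0.3, -0.7, -0.5]
width: 0.0846
```

```bash
python3 go.py .5405 -.1825 .036 -98.3
```

```text
clock 20.00 pos [ 544.3 -187.4   94. ] jaw -98.77 q [-0.45  0.4   1.75 -0.    0.97  1.27] F [ 0.3 -0.7 -0.5] w 84.6
rot [-0.8  -0.4  -0.47] then shift mm [-4.4  4.4 58. ] | unturned [-4.7  5.3 57.9]
```

{"fn": "send_rows", "kwargs": {
  "plan": [
    {"linear": [-0.0045, 0.0045, 0.01], "delta_rot": [-0.8, -0.4, -0.5], "fingers": 0.085},
    {"linear": [0, 0, 0.015], "delta_rot": [0, 0, 0], "fingers": 0.085},
    {"linear": [0, 0, 0.01], "delta_rot": [0, 0, 0], "fingers": 0.085}
  ]
}}

```text
clock: 20.25
position: [0.5394, -0.1815, 0.0568]
ee_rot: [-0.001, -0.654, 0.756, 0.002]
contact_force: [0.3, 0.9, 0.7]
width: 0.0849
```

```bash
python3 go.py .5405 -.1825 .035 -98.3
```

```text
clock 20.25 pos [ 539.4 -181.5   56.8] jaw -98.28 q [-0.45  0.45  1.79  0.    0.91  1.27] F [0.3 0.9 0.7] w 84.9
rot [0.23 0.1  0.02] then shift mm [ 0.8 -1.2 21.8] | unturned [ 0.8 -1.3 21.8]
```

{"fn": "send_rows", "kwargs": {
  "plan": [
    {"linear": [0.001, -0.001, 0.01], "delta_rot": [0.2, 0.1, 0], "fingers": 0.085},
    {"linear": [0, 0, 0.009], "delta_rot": [0, 0, 0], "fingers": 0.085}
  ]
}}

```text
clock: 20.42
position: [0.5409, -0.1818, 0.038]
ee_rot: [0.0, -0.655, 0.756, -0.0]
contact_force: [-0.4, 0.3, 0.2]
width: 0.085
```

```bash
python3 go.py .5405 -.1825 .035 -98.3
```

```text
clock 20.42 pos [ 540.9 -181.8   38. ] jaw -98.21 q [-0.45  0.47  1.81  0.    0.86  1.27] F [-0.4  0.3  0.2] w 85.0
rot [-0.02  0.01  0.09] then shift mm [0.8 0.3 3. ] | unturned [0.8 0.3 3. ]
```

{"fn": "send_rows", "kwargs": {
  "plan": [
    {"linear": [0.001, 0, 0.003], "delta_rot": [0, 0, 0.1], "fingers": 0.055},
    {"linear": [0, 0, 0.001], "delta_rot": [0, 0, 0], "fingers": 0.055},
    {"linear": [0, 0, 0], "delta_rot": [0, 0, 0], "fingers": 0.055}
  ],
  "force": 60
}}

```text
clock: 20.67
position: [0.5408, -0.1823, 0.0344]
ee_rot: [-0.0, -0.655, 0.756, 0.0]
contact_force: [-0.2, -0.1, -3.6]
width: 0.0643
```

```bash
python3 go.py .5405 -.1825 .035 -98.3
```

```text
clock 20.67 pos [ 540.8 -182.3   34.4] jaw -98.20 q [-0.45  0.48  1.81 -0.    0.85  1.27] F [-0.2 -0.1 -3.6] w 64.3
rot [ 0.04 -0.02  0.1 ] then shift mm [ 0.2  0.3 -0.6] | unturned [ 0.2  0.3 -0.6]
```

{"fn": "send_rows", "kwargs": {
  "plan": [
    {"linear": [0, 0, -0.001], "delta_rot": [0, 0, 0], "fingers": 0.055},
    {"linear": [0, 0, -0.008], "delta_rot": [0, 0, 0], "fingers": 0.055},
    {"linear": [0, 0, -0.015], "delta_rot": [0, 0, 0], "fingers": 0.055},
    {"linear": [0, 0, -0.03], "delta_rot": [0, 0, 0], "fingers": 0.055},
    {"linear": [0, 0, -0.03], "delta_rot": [0, 0, 0], "fingers": 0.055}
  ]
}}

```text
clock: 21.08
position: [0.5355, -0.1791, 0.1155]
ee_rot: [-0.004, -0.655, 0.756, 0.009]
contact_force: [1.0, -0.4, -3.5]
width: 0.0644
```

```bash
python3 go.py .443 -.3688 .12 -93.6
```

```text
clock 21.08 pos [ 535.5 -179.1  115.5] jaw -98.20 q [-0.45  0.38  1.72  0.    1.06  1.27] F [ 1.  -0.4 -3.5] w 64.4
rot [ 1.02  0.38 -4.6 ] then shift mm [195.1  80.4  -4.5] | unturned [200.9  64.6  -4.5]
```

{"fn": "send_rows", "kwargs": {
  "plan": [
    {"linear": [0.01, 0.003, -0.015], "delta_rot": [1.0, 0.4, -4.6], "fingers": 0.055},
    {"linear": [0.03, 0.012, -0.005], "delta_rot": [0, 0, 0], "fingers": 0.055},
    {"linear": [0.033, 0.014, 0], "delta_rot": [0, 0, 0], "fingers": 0.055},
    {"linear": [0.033, 0.014, 0], "delta_rot": [0, 0, 0], "fingers": 0.055},
    {"linear": [0.033, 0.014, 0], "delta_rot": [0, 0, 0], "fingers": 0.055},
    {"linear": [0.025, 0.01, 0], "delta_rot": [0, 0, 0], "fingers": 0.055}
  ]
}}

```text
clock: 21.58
position: [0.4625, -0.3388, 0.1487]
ee_rot: [0.005, -0.69, 0.723, -0.008]
contact_force: [0.1, 0.9, -4.2]
width: 0.0643
```

```bash
python3 go.py .443 -.3688 .08 -93.6
```

```text
clock 21.58 pos [ 462.5 -338.8  148.7] jaw -92.70 q [-0.76  0.34  1.69  0.01  1.09  0.86] F [ 0.1  0.9 -4.2] w 64.3
rot [-1.04 -0.27  0.91] then shift mm [31.1 17.6 68.7] | unturned [30.5 19.3 68.5]
```

{"fn": "send_rows", "kwargs": {
  "plan": [
    {"linear": [0.02, 0.012, 0], "delta_rot": [-1, -0.3, 0.9], "fingers": 0.055},
    {"linear": [0.006, 0.004, 0.02], "delta_rot": [0, 0, 0], "fingers": 0.055},
    {"linear": [0, 0, 0.025], "delta_rot": [0, 0, 0], "fingers": 0.055},
    {"linear": [0, 0, 0.015], "delta_rot": [0, 0, 0], "fingers": 0.055}
  ]
}}

```text
clock: 21.92
position: [0.4433, -0.3752, 0.0945]
ee_rot: [-0.001, -0.681, 0.732, -0.008]
contact_force: [0.6, 0.8, -4.2]
width: 0.0641
```

```bash
python3 go.py .443 -.3688 .06 -93.6
```

```text
clock 21.92 pos [ 443.3 -375.2   94.5] jaw -94.08 q [-0.82  0.41  1.74 -0.    0.98  0.82] F [ 0.6  0.8 -4.2] w 64.1
rot [-0.54 -0.69 -0.48] then shift mm [-6.4  0.7 34.5] | unturned [-6.8  1.1 34.4]
```

{"fn": "send_rows", "kwargs": {
  "plan": [
    {"linear": [-0.006, 0.001, 0.01], "delta_rot": [-0.5, -0.7, -0.5], "fingers": 0.055},
    {"linear": [-0.001, 0, 0.013], "delta_rot": [0, 0, 0], "fingers": 0.055}
  ]
}}

```text
clock: 22.08
position: [0.4419, -0.3681, 0.0707]
ee_rot: [0.001, -0.684, 0.729, 0.001]
contact_force: [-0.3, 0.4, -4.1]
width: 0.0645
```

```bash
python3 go.py .443 -.3688 .0385 -93.6;python3 - <<'E'
from h import *
a=manip.get_image("scene");b=manip.get_image("top")
cv2.imwrite("pics/s10.png",np.hstack([cv2.resize(a[225:335,135:235],(440,484),interpolation=2),cv2.resize(b[225:346,410:500],(360,484),interpolation=2)])[:,:,::-1])
E
```

```text
clock 22.08 pos [ 441.9 -368.1   70.7] jaw -93.65 q [-0.82  0.44  1.76  0.    0.94  0.82] F [-0.3  0.4 -4.1] w 64.5
rot [ 0.02  0.11 -0.05] then shift mm [ 0.6 -1.1 32.2] | unturned [ 0.6 -1.2 32.2]
```

View pics/s10.png

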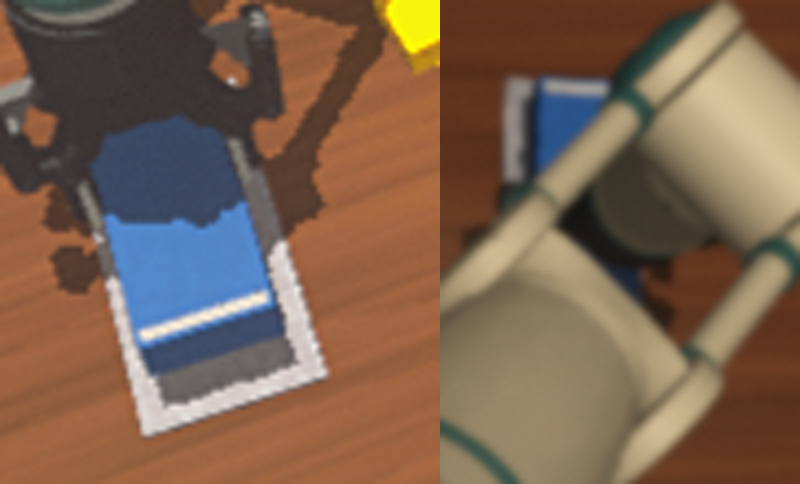

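The switch is level above the mat. Its near corners are at (137,343) and (275,299), and the mat's are at (147,435) and (327,373).

```bash
python3 - <<'E'
from fit import *
s=lambda p:np.array(p)/4.4+[135,225]-.4
print("switch",*fit("scene",{1:s((138,343)),0:s((276,299))},.18,.066,.0635,[.44,-.37,-.06]))
print("mat",*fit("scene",{1:s((147,435)),0:s((326,373))},.2,.09,.004,[.44,-.37,-.06]))
E
python3 go.py .443 -.3688 .0385 -93.6
```

```text
switch [ 0.4384 -0.3663 -3.8887] [-0.3  0.1  0.3 -0.1]
mat [ 0.4389 -0.3686 -2.7878] [-0.4  0.1  0.4 -0.1]
clock 22.18 pos [ 440.7 -366.8   68.9] jaw -93.62 q [-0.82  0.44  1.77  0.    0.94  0.82] F [-0.4  1.4 -4.9] w 64.3
rot [ 0.23  0.27 -0.02] then shift mm [ 1.8 -2.4 30.4] | unturned [ 2.  -2.5 30.4]
```

{"fn": "send_rows", "kwargs": {
  "plan": [
    {"linear": [0.002, -0.0015, 0.009], "delta_rot": [0.2, 0.2, 0], "fingers": 0.055},
    {"linear": [0, 0, 0.012], "delta_rot": [0, 0, 0], "fingers": 0.055}
  ]
}}

```text
clock: 22.35
position: [0.4443, -0.37, 0.0504]
ee_rot: [0.0, -0.685, 0.729, -0.003]
contact_force: [0.0, 1.1, -3.6]
width: 0.0643
```

```bash
python3 go.py .442 -.3688 .0385 -93.5
```

```text
clock 22.35 pos [ 444.3 -370.    50.4] jaw -93.55 q [-0.82  0.46  1.78  0.    0.89  0.82] F [ 0.   1.1 -3.6] w 64.3
rot [-0.25 -0.16 -0.05] then shift mm [-1.1  2.4 11.9] | unturned [-1.1  2.5 11.9]
```

{"fn": "send_rows", "kwargs": {
  "plan": [
    {"linear": [-0.001, 0.0025, 0.006], "delta_rot": [-0.2, -0.2, 0], "fingers": 0.055}
  ]
}}

```text
clock: 22.43
position: [0.4425, -0.3688, 0.0441]
ee_rot: [0.001, -0.685, 0.728, -0.0]
contact_force: [-0.7, 0.3, -4.4]
width: 0.0641
```

{"fn": "send_rows", "kwargs": {
  "plan": [
    {"linear": [0, 0, 0.003], "delta_rot": [0, 0, 0], "fingers": 0.055}
  ]
}}

```text
clock: 22.52
position: [0.4423, -0.3684, 0.0408]
ee_rot: [0.001, -0.685, 0.728, 0.0]
contact_force: [-1.2, -0.4, -3.8]
width: 0.0644
```

```bash
python3 go.py .442 -.3688 .0385 -93.5
```

```text
clock 22.52 pos [ 442.3 -368.4   40.8] jaw -93.48 q [-0.82  0.47  1.79  0.    0.87  0.81] F [-1.2 -0.4 -3.8] w 64.4
rot [-0.04  0.06  0.02] then shift mm [0.4 0.3 2.3] | unturned [0.4 0.3 2.3]
```

{"fn": "send_rows", "kwargs": {
  "plan": [
    {"linear": [0.0005, 0, 0.002], "delta_rot": [0, 0, 0], "fingers": 0.055}
  ]
}}

```text
clock: 22.6
position: [0.4425, -0.3688, 0.0388]
ee_rot: [0.001, -0.685, 0.728, -0.0]
contact_force: [0.7, 0.5, -4.2]
width: 0.0645
```

{"fn": "send_rows", "kwargs": {
  "plan": [
    {"linear": [0, 0, 0.0015], "delta_rot": [0, 0, 0], "fingers": 0.055}
  ]
}}

```text
clock: 22.68
position: [0.4426, -0.3689, 0.038]
ee_rot: [0.001, -0.686, 0.728, -0.0]
contact_force: [-3.7, 1.5, 10.0]
width: 0.0643
```

{"fn": "send_rows", "kwargs": {
  "plan": [
    {"linear": [0, 0, 0.001], "delta_rot": [0, 0, 0], "fingers": 0.055}
  ]
}}

```text
clock: 22.77
position: [0.4426, -0.3689, 0.038]
ee_rot: [0.0, -0.686, 0.728, -0.0]
contact_force: [-2.8, 2.7, 4.9]
width: 0.0641
```

```bash
python3 go.py .442 -.3688 .0385 -93.5
```

```text
clock 22.77 pos [ 442.6 -368.9   38. ] jaw -93.43 q [-0.82  0.48  1.8   0.    0.87  0.81] F [-2.8  2.7  4.9] w 64.1
rot [-0.05  0.03  0.07] then shift mm [-0.1  0.6 -0.5] | unturned [-0.1  0.6 -0.5]
```

{"fn": "send_rows", "kwargs": {
  "plan": [
    {"linear": [0, 0, 0], "delta_rot": [0, 0, 0], "fingers": 0.085},
    {"linear": [0, 0, 0], "delta_rot": [0, 0, 0], "fingers": 0.085},
    {"linear": [0, 0, 0], "delta_rot": [0, 0, 0], "fingers": 0.085},
    {"linear": [0, 0, -0.01], "delta_rot": [0, 0, 0], "fingers": 0.085},
    {"linear": [0, 0, -0.02], "delta_rot": [0, 0, 0], "fingers": 0.085},
    {"linear": [0, 0, -0.035], "delta_rot": [0, 0, 0], "fingers": 0.085},
    {"linear": [0, 0, -0.04], "delta_rot": [0, 0, 0], "fingers": 0.085},
    {"linear": [0, 0, -0.04], "delta_rot": [0, 0, 0], "fingers": 0.085},
    {"linear": [0.01, 0.01, -0.035], "delta_rot": [0, 0, 0], "fingers": 0.085},
    {"linear": [0.02, 0.025, -0.02], "delta_rot": [0, 0, 0], "fingers": 0.085},
    {"linear": [0.025, 0.03, 0], "delta_rot": [0, 0, 0], "fingers": 0.085},
    {"linear": [0.025, 0.03, 0], "delta_rot": [0, 0, 0], "fingers": 0.085}
  ]
}}

```text
clock: 23.77
position: [0.3482, -0.4439, 0.2586]
ee_rot: [0.001, -0.69, 0.724, -0.01]
contact_force: [0.2, -1.2, -0.7]
width: 0.085
```

{"fn": "send_rows", "kwargs": {
  "plan": [
    {"linear": [0.025, 0.03, 0], "delta_rot": [0, 0, 0], "fingers": 0.085},
    {"linear": [0.025, 0.03, 0], "delta_rot": [0, 0, 0], "fingers": 0.085},
    {"linear": [0.025, 0.025, 0], "delta_rot": [0, 0, 0], "fingers": 0.085},
    {"linear": [0, 0, 0], "delta_rot": [0, 0, 0], "fingers": 0.085}
  ]
}}

```text
clock: 24.1
position: [0.2512, -0.5224, 0.2663]
ee_rot: [-0.003, -0.689, 0.725, -0.017]
contact_force: [1.2, 0.8, 1.0]
width: 0.0847
```

```bash
python3 go.py .208 -.53 .256 -93.5; python3 - <<'E'
from h import *
a=manip.get_image("scene");b=manip.get_image("top")
cv2.imwrite("pics/t11.png",b[:,:,::-1]);cv2.imwrite("pics/s11.png",a[:,:,::-1])
f=lambda i,u,v:cv2.resize(i[v:v+100,u:u+66],(264,400),interpolation=2)
cv2.imwrite("pics/f.png",np.hstack([f(b,192,190),f(b,412,232),cv2.resize(b[245:323,135:187],(264,400),interpolation=2)])[:,:,::-1])
E
```

```text
clock 24.10 pos [ 251.2 -522.4  266.3] jaw -92.94 q [-1.25  0.26  1.5   0.01  1.35  0.37] F [1.2 0.8 1. ] w 84.7
rot [-1.12 -1.6   0.57] then shift mm [10.3 42.7 10.3] | unturned [ 9.5 43.   9.7]
```

View pics/f.png

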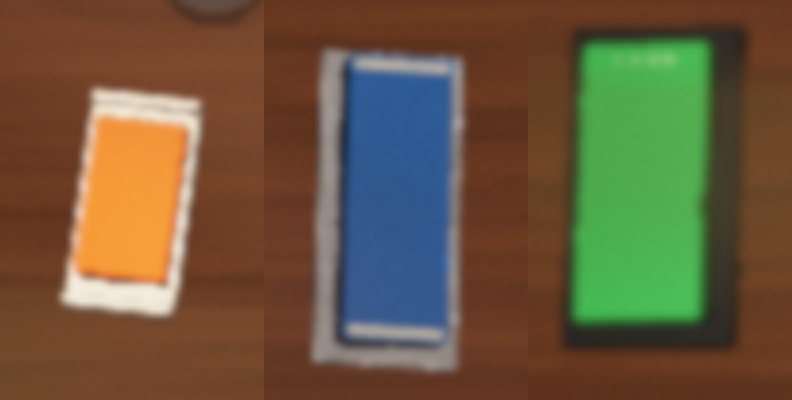

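View pics/s11.png

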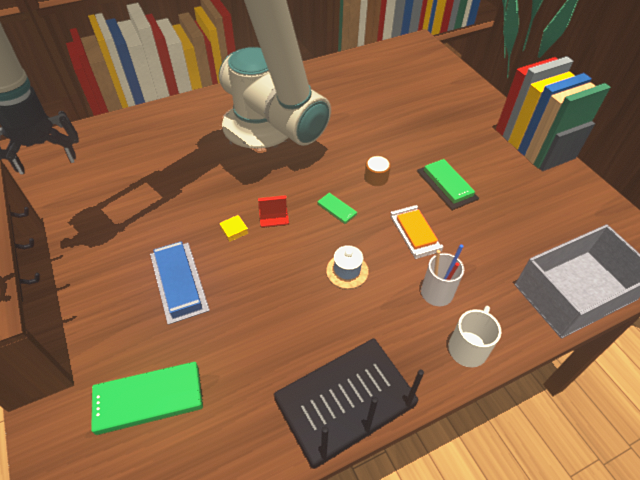

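The final views show everything in its place, with the pen cup and phone stand not visibly moved. Next comes a numeric check in the top view, correcting for height.

```bash
python3 - <<'E'
from fit import *
def q(n,pts,o,off,sc,L,W,z,x0):
    print(n,*fit("top",{i:(np.array(p)-[off,0])/sc+o-.4 for i,p in enumerate(pts)},L,W,z,x0))
o=np.array([412,232]);x=[.44,-.37,0]
q("switch",[(348,55),(453,60),(447,342),(340,335)],o,264,4,.18,.066,.032,x)
q("mat",[(322,50),(463,58),(457,368),(312,360)],o,264,4,.2,.09,.004,x)
o=np.array([192,190]);x=[.55,.19,0]
q("drive",[(97,118),(187,127),(167,282),(75,275)],o,0,4,.104,.06,.026,x)
q("cradle",[(92,90),(202,100),(173,315),(60,303)],o,0,4,.14,.07,.018,x)
o=np.array([135,245]);x=[.45,.355,0]
q("bank",[(582,40),(712,40),(703,322),(572,322)],o,528,5.08,.138,.064,.026,x)
q("charger",[(575,30),(745,28),(737,347),(565,345)],o,528,5.08,.16,.086,.008,x)
T=cv2.imread("pics/t11.png").astype(int)
B,G,R=T[:,:,0],T[:,:,1],T[:,:,2]
def m(c,b):
    z=np.zeros(B.shape,bool);z[b[1]:b[3],b[0]:b[2]]=c[b[1]:b[3],b[0]:b[2]];return z
print("orange",rect("top",m((R>180)&(B<110),(200,205,250,275)),.026))
print("blue",rect("top",m((B>R+25),(420,235,470,330)),.032))
print("green",rect("top",m((G>R+50),(135,240,190,325)),.026))
for t,z,z2 in(("coaster",.008,0),("bowl",.061,0),("phonestand",0,0),("pencup",.098,0)):
    for c in("top","scene"):
        manip.get_image(c); print(t,c,[(round(d["p"],2),rect(c,d["pixels"],z)[:2].tolist()) for d in manip.masks_of(t,c)[:1]])
E
```

```text
switch [ 0.4448 -0.3689 -3.5531] [ 0.1 -0.7 -0.1 -0.4 -0.1  0.5  0.1  0.6]
mat [ 0.4411 -0.369  -3.5282] [ 0.2 -0.3 -0.2 -0.2 -0.3  0.3  0.3  0.1]
drive [ 0.5507  0.1877 -5.7638] [-0.4 -0.5  0.3 -0.5  0.3  0.8 -0.2  0.2]
cradle [ 0.5514  0.1887 -6.2957] [ 0.2 -0.2 -0.4  0.2 -0.4 -0.   0.6 -0. ]
bank [0.4472 0.3546 0.5989] [ 0.3  0.6 -0.1  0.4 -0.1 -0.6  0.  -0.3]
charger [0.4462 0.3525 0.7967] [ 0.1 -0.1  0.1 -0.1 -0.  -0.3 -0.2  0.5]
orange [ 0.5502  0.1876 -7.9139  0.1017  0.0586]
blue [ 0.4438 -0.3684 -3.3138  0.1627  0.0681]
green [0.447  0.3549 0.9468 0.1392 0.0637]
coaster top [(0.72, [0.5625, -0.0093])]
coaster scene [(0.56, [0.5975, -0.0245])]
bowl top [(0.57, [0.5813, -0.0153])]
bowl scene [(0.83, [0.5931, -0.0221])]
phonestand top [(0.89, [0.348, -0.0983])]
phonestand scene [(0.89, [0.3334, -0.0953])]
pencup top [(0.7, [0.7064, 0.137])]
pencup scene [(0.56, [0.7348, 0.1189])]
```

```bash
python3 -c "
from rig import manip
print(manip.sign_off())"
```

```text
the job is handed in; nothing more can be done
None
```

I took the pile apart from the top in the order asked and handed the job in. That took about 25 s of robot time; the limit is 128 s. The sign-off gives no verdict.

**Last checks (offset of each thing from the middle of its place):**

| Thing | Place | Offset | Angle difference |
|---|---|---|---|
| Bowl (upright) | coaster | about 2–3 mm | – |
| Drive | between the cradle lips | about 1 mm (top view) | about 0.5° |
| Bank (middle-sized) | charging pad | about 1 mm in x, 2 mm in y | under 0.5° |
| Switch | mat | 2–4 mm along its length, under 1 mm across | under 0.5° |

The pen cup and phone stand measured the same as at the start, to within about 2 mm. The gripper was touching nothing at the end.

**Where checks disagreed:**
- **Cameras:** the two cameras differ by up to about 6 mm on the mat, so I averaged them or took the arm's own position as the reference.
- **Drive:** an earlier scene-camera fit put it 4–5 mm from the cradle's centre. The later top view put it at about 1 mm, and I trusted that one.
- **Bank:** one scene-camera fit showed it turned about 1.3° from the pad.
- **Drive angle:** a colour-based check in the top view gave an angle about 1.6° off the cradle's.
- **Coaster:** the network's last coaster reading was off because the bowl covers it, so the bowl's offset rests on the earlier measurement of the bare coaster.

**Slip during moves:** one early move row was in millimetres instead of metres. The per-row limit capped it and nothing was touched.

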